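# Clear the charging deck and lay the flight packs down on it

### The arm

A 7-joint arm with a two-finger parallel gripper is mounted at the origin on the work surface. World frame = base frame: x ahead of the robot, y to its left, z up, the work surface at z = 0. Lengths are in m, angles in degrees, forces in N, time in s.
With the tool pointing down it reaches from about 0.425 to 0.875 m from the base axis. Payload 4.7 kg.
Tool frame: the origin (TCP) lies midway between the tips of the shut fingers; the grasp point (between the pads) lies 19 mm behind it; z points along the fingers, x is the direction in which the jaws open and shut, and the axes are right-handed (so a half turn about z gives the same grasp; the last joint's range is limited). The gripper opens to 87 mm and grips with 3 to 60 N. Pads are 19 mm wide; open, the fingers measure 117 mm over their backs; the gripper's body (75 mm by 190 mm) begins 51 mm behind the grasp point.
Start: joints at [-64.395, 18.392, -4.016, 83.108, 1.295, 78.541, -3.26], TCP at [0.273, 0.59, 0.223] pointing down, gripper open.
Joint ranges: [-163.93, 163.93], [-17.29, 119.83], [-79.2, 71.16], [3.27, 140.29], [-89.18, 269.18], [5.43, 117.66], [-154.24, 154.24]. Speed limits (degrees/s): [147.25, 147.25, 180, 180, 180, 180, 180].

### API

Orientations are given as [roll, pitch, yaw] about the fixed x, y, z axes, in that order (R = Rz(yaw) Ry(pitch) Rx(roll)).
In Python, from cell import telemetry, optics, env gives the robot as it stands.
- The arm moves only by the tool arm_command, never from a script. Its arguments are lists of equal length, an entry for each row: "translation": the shift along the tool's x, y, z in cm, a list of three; "twist": the turn about the tool's z in degrees. In form: {"translation": [[x, y, z], ...], "twist": [twist, ...]}. A call has 1 to 10 rows; each row shifts and turns the pose as measured when the row begins, along the tool's axes as they then stand; what a row does not reach is not made up. A row lasts 1/8 s, in which the tool goes at most 62.5 mm and 10.7 degrees, less where a joint would pass 70% of its speed; a pose out of reach is approached as far as the arm can. A call is refused whole if a number of a shift passes 6.25 or a number of a turn 10.7, either way. A call with a gripper value outside its range is refused whole. "grip" is the opening in per cent of the stroke, from 0 (shut) to 100 (fully open), set as the call begins (left out, the last holds). The fingers move at their own pace and stop on an object; "force" is the grip in N (left out, the last holds). Time passes only in rows, so rows that do not move let the fingers close. It gives the time, the measured TCP pose, the force and the opening at its end, in the units of the state.
- telemetry.get_obs(): the state, without advancing time (a new reading comes with each control period).
- optics.read_camera(name): name is "scene" or "top" or "wrist"; returns a dict with "img" (384x512x3 uint8, blue, green, red), "fx", "fy", "cx", "cy" (pixels), "extrinsics" (4x4, takes a point from camera to world coordinates); the wrist camera has in their place "hand_eye" (4x4, takes a point from camera to tool coordinates, whose origin is the TCP and whose axes are the tool frame's). Camera axes: x right, y up, looking along -z (the intrinsics and any distortion apply to the point x, -y, -z); pixel columns grow to the right and rows downward; lengths in m; the calibration is good to about 2 mm. The wrist camera is an equidistant fisheye: a pixel r from the principal point sees the ray r / f radians off the axis. A picture is of the moment at which its call begins: read the wrist's pose just before it. There is no depth.
- env.sign_off(): hands the job in, once; it reports no verdict.
The state is a dict: "time_s": time; "qpos": joint angles; "joint_velocities": joint speeds; "effort": joint torques, N m; "tool_pos": TCP position; "tool_rot": TCP orientation; "force": force on the tool from outside, world axes, zero at the start; "wrist_torque": the same for the moment, N m; "grip_width": finger opening in m.
Only numpy, scipy, OpenCV 4.12 (cv2) and the standard library are available. Lean on these libraries where they do the work, as an engineer would, in place of code of your own. Each camera call takes 0.05 s, during which the arm holds its last target. There are 200 camera calls.

### The job

Charge the drone packs: first take the wooden sweeper and push all the worn landing feet off the charging deck into the tray behind it, without touching them with the fingers, then stand the sweeper back on its mat. Then bring each battery pack up against the deck's front edge and tip it over that edge, so that it lies flat on the deck with its terminal end pointing towards the tray and its foot end at the front edge, sticking out over it by no more than 50 mm. Leave the meter, screwdriver and parts bin alone.

Things in the scene. Friction and masses are not known exactly. Their poses are not given: they have to be found in the camera images.
- deck: Fixed aluminium charging deck, 300 (x) by 170 (y) mm, top 15 mm above the bench. Origin on the bench below the middle of its front edge (a bare 15 mm step); the deck runs from y = 0 to y = -170 mm. Walls 10 mm thick, 40 mm high, inner faces at x = -150 and +150 mm, run along deck and tray. Three dark charging strips at x = -100, 0, 100 mm, one pack to a strip. z up.
- tray (a point): Centre of the floor of the open scrap tray behind the deck, fixed to it: at bench level, 300 by 170 mm, from the deck's y = -170 to -340 mm, a 15 mm step down from the deck, back wall 50 mm high.
- mat: Thin black parking mat of the sweeper on the bench, 170 (x) by 70 (y) mm, flat. Origin at its centre.
- sweeper: Loose wooden bench sweeper, 0.25 kg, standing on its parking mat: a bar 140 (x) by 36 (y) by 40 (z) mm with a rubber sole and long sweeping faces looking to its +y and -y, and an upright square grip post 26 by 26 mm on the middle of the bar, from 40 to 105 mm height. Origin: centre of the underside; z up.
- pack1: Tall grey drone battery pack, 76 (x) by 60 (y) by 150 (z) mm, 0.3 to 0.6 kg, at the start standing upright on the bench in front of (+y of) a strip, roughly square to the deck, its face 80 to 125 mm from the front edge. Tipped while butting the edge it settles about 37 mm out over it. Origin: centre of its foot (underside); z up along its length. May be absent.
- pack1_top (a point): Centre of the top (terminal) end of pack1, 150 mm from its foot along its z.
- pack2: Tall grey drone battery pack, 76 (x) by 60 (y) by 150 (z) mm, 0.3 to 0.6 kg, at the start standing upright on the bench in front of (+y of) a strip, roughly square to the deck, its face 80 to 125 mm from the front edge. Tipped while butting the edge it settles about 37 mm out over it. Origin: centre of its foot (underside); z up along its length. May be absent.
- pack2_top (a point): Centre of the top (terminal) end of pack2, 150 mm from its foot along its z.
- pack3: Tall grey drone battery pack, 76 (x) by 60 (y) by 150 (z) mm, 0.3 to 0.6 kg, at the start standing upright on the bench in front of (+y of) a strip, roughly square to the deck, its face 80 to 125 mm from the front edge. Tipped while butting the edge it settles about 37 mm out over it. Origin: centre of its foot (underside); z up along its length. May be absent.
- pack3_top (a point): Centre of the top (terminal) end of pack3, 150 mm from its foot along its z.
- foot1: Worn white landing foot with a dark sole: a loose block 60 (x) by 32 (y) by 28 (z) mm, 60 g, at the start lying on the deck. Origin: centre of its underside. May be absent.
- foot2: Worn white landing foot with a dark sole: a loose block 60 (x) by 32 (y) by 28 (z) mm, 60 g, at the start lying on the deck. Origin: centre of its underside. May be absent.
- foot3: Worn white landing foot with a dark sole: a loose block 60 (x) by 32 (y) by 28 (z) mm, 60 g, at the start lying on the deck. Origin: centre of its underside. May be absent.
- foot4: Worn white landing foot with a dark sole: a loose block 60 (x) by 32 (y) by 28 (z) mm, 60 g, at the start lying on the deck. Origin: centre of its underside. May be absent.
- foot5: Worn white landing foot with a dark sole: a loose block 60 (x) by 32 (y) by 28 (z) mm, 60 g, at the start lying on the deck. Origin: centre of its underside. May be absent.
- meter: Bystander: orange multimeter lying on the bench, 150 by 78 by 38 mm. Origin: centre of its underside.
- driver: Bystander: screwdriver lying on the bench beyond the work, about 0.2 m long. Origin: underside, on its length.
- bin: Bystander: small open blue parts bin, 150 by 100 by 60 mm. Origin: centre of its underside.
There are look-alikes about, which are no part of the job. Leave any orange look-alike of the foot1 alone.

How it is judged:
By the outcome, as a careful person would: the job done as asked, in the order asked, and still so for the second after the job is handed in, with the robot touching nothing.
Of foot1, foot2, foot3, foot4, foot5 only 3 to 5 are there at a start; the rules pass over those that are not, and their reading is None.
Of pack1, pack2, pack3 only 2 to 3 are there at a start; the rules pass over those that are not, and their reading is None.
At some moment in a run one of foot1, foot2, foot3, foot4, foot5 may be knocked a few centimetres aside while the robot is not near it.
Once in a run the grip may slacken for a moment while it holds something.
It also fails if it takes over 210 s, if anything falls off the work surface, if the arm or the gripper's body presses on something with over 40 N, if the wrist force passes 120 N, or if a joint passes its speed limit or range.

## Working session

There is one attempt and no reset: what is moved stays moved. The work goes in short steps, Python scripts to look and compute and a tool call to move; the robot and the scene stay as the last step left them, time stands still between calls to the robot, and variables do not carry over. Pictures are saved under pics/ and viewed, about 12 in all and at most 16, crops included, and the job is handed in when it is done.

Besides the shell and the picture viewer there is one more tool, called after "Emit:" as name(argument=value, ...) on one line, values as JSON. arm_command: Moves the arm, as the interface text tells. Its arguments: {"type":"object","properties":{"translation":{"type":"array","items":{"type":"array","items":{"type":"number"}}},"twist":{"type":"array","items":{"type":"number"}},"grip":{"type":"number"},"force":{"type":"number"}},"required":["translation","twist"]}

```bash
mkdir -p pics; ls; cat > h.py <<'E'
import numpy as np, cv2
from scipy.spatial.transform import Rotation as R
from cell import telemetry, optics, env
def snap(cam,name):
    o=telemetry.get_obs(); c=optics.read_camera(cam); cv2.imwrite(f'pics/{name}.png',c['img'])
    c=dict(c); 
    if cam=='wrist':
        T=np.eye(4);T[:3,:3]=R.from_euler('xyz',o['tool_rot'],degrees=True).as_matrix();T[:3,3]=o['tool_pos']
        c['extrinsics']=T@np.array(c['hand_eye'])
    np.savez(f'pics/{name}.npz',E=c['extrinsics'],k=[c['fx'],c['fy'],c['cx'],c['cy']],w=cam=='wrist')
    return c['img']
def px2w(name,u,v,z):
    d=np.load(f'pics/{name}.npz');E=d['E'];fx,fy,cx,cy=d['k']
    a=np.array([(u-cx)/fx,(v-cy)/fy])
    if d['w']:
        t=np.hypot(*a); a=a/t*np.sin(t) if t>0 else a; r=np.array([a[0],-a[1],-np.cos(t)])
    else: r=np.array([a[0],-a[1],-1])
    r=E[:3,:3]@r; p=E[:3,3]; return p+r*(z-p[2])/r[2]
def w2px(name,P):
    d=np.load(f'pics/{name}.npz');E=d['E'];fx,fy,cx,cy=d['k']
    q=np.linalg.inv(E)@np.append(P,1); return fx*q[0]/-q[2]+cx, fy*-q[1]/-q[2]+cy
E
python3 - <<'E'
from h import *
o=telemetry.get_obs(); print(o)
for n in('scene','top'):
    im=snap(n,n+'0'); cv2.imwrite(f'pics/{n}0b.png',cv2.resize(im,(800,600),interpolation=cv2.INTER_CUBIC))
    d=np.load(f'pics/{n}0.npz');print(d['E'].round(3),d['k'])
E
```

```text
pics
{'time_s': 0.0, 'qpos': array([-64.39388247,  18.4381187 ,  -4.01621058,  83.17602439,
         1.29465174,  78.54110634,  -3.26305858]), 'joint_velocities': array([-0.02284619, -0.03687794,  0.01764289,  0.06476918, -0.07548239,
        0.02670695,  0.03849628]), 'effort': array([ 6.51388964e-04, -4.91282952e+01, -4.03383784e-01, -3.12533498e+01,
       -6.38823118e-02,  4.36074135e-02,  1.99848596e-04]), 'tool_pos': array([0.2724266 , 0.58953255, 0.22146244]), 'tool_rot': array([1.79994696e+02, 1.10019709e-01, 6.52011682e+01]), 'force': array([0.31824685, 0.30593314, 0.13533514]), 'wrist_torque': array([-0.04103883, -0.01337218, -0.01111945]), 'grip_width': 0.08704402768418422}
[[ 0.554 -0.702  0.448  1.181]
 [ 0.833  0.464 -0.303 -0.455]
 [ 0.005  0.541  0.841  1.282]
 [ 0.     0.     0.     1.   ]] [498.19820232 498.19820232 247.44002003 184.74924315]
[[ 0.002  0.986 -0.167  0.345]
 [-1.     0.005  0.014 -0.008]
 [ 0.015  0.167  0.986  1.419]
 [ 0.     0.     0.     1.   ]] [388.55057686 388.55057686 257.03475927 187.45065015]
```

View pics/top0b.png

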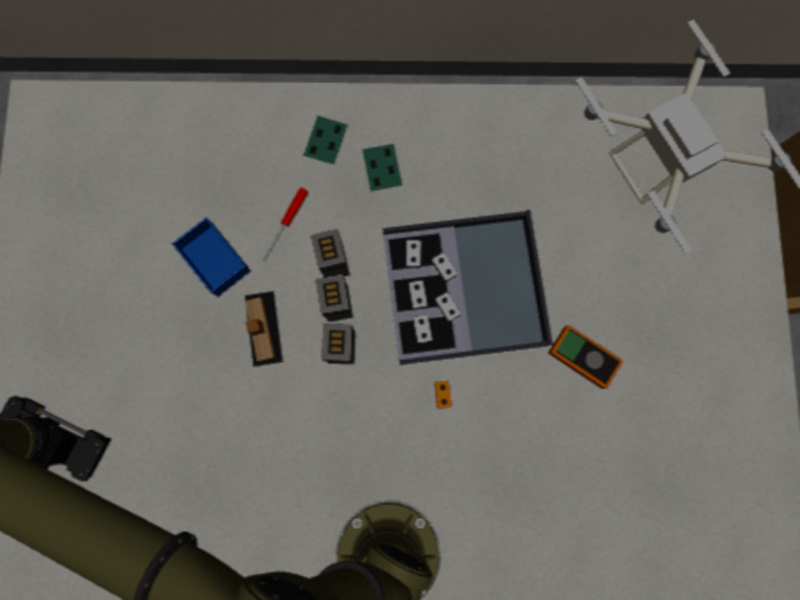

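View pics/scene0b.png

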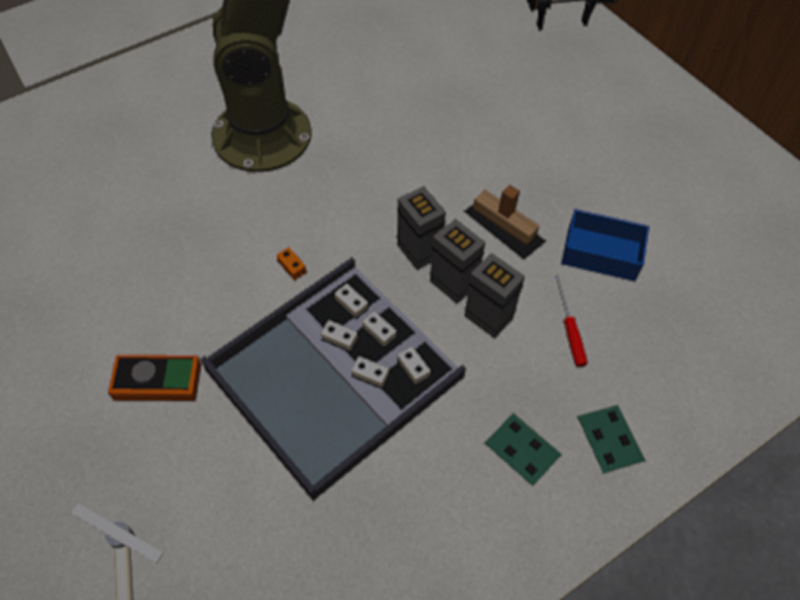

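The top view (800x600) shows five white feet on the deck at (413,252), (444,266), (418,293), (447,306) and (422,328). The three packs stand at (330,252), (333,296) and (338,342), and the sweeper is on its mat at (262,328). The orange look-alike at (443,394) stays put.

```bash
python3 - <<'E'
import cv2
im=cv2.imread('pics/top0.png')[130:240,150:360]; cv2.imwrite('pics/c1.png',cv2.convertScaleAbs(cv2.resize(im,(798,418),interpolation=cv2.INTER_CUBIC),alpha=1.5))
im=cv2.imread('pics/scene0.png')[110:320,130:350]; cv2.imwrite('pics/c2.png',cv2.convertScaleAbs(cv2.resize(im,(616,588),interpolation=cv2.INTER_CUBIC),alpha=1.5))
E
```

```text
(no output)
```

View pics/c1.png

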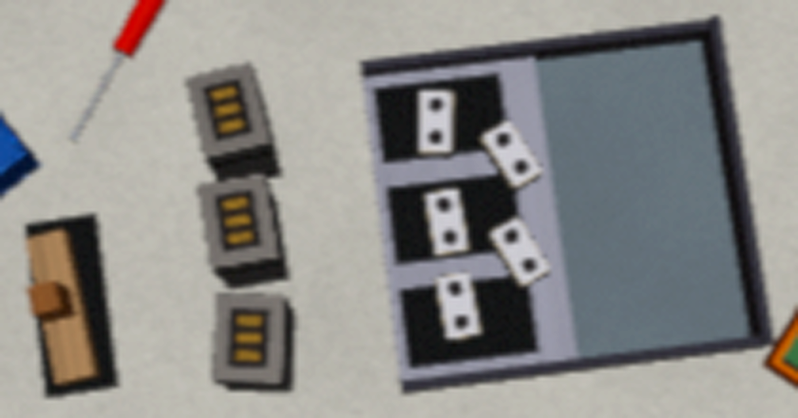

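```bash
cat > m.py <<'E'
from h import *
from scipy.optimize import least_squares
f=lambda u,v,z: px2w('top0',150+(u+.5)/3.8-.5,130+(v+.5)/3.8-.5,z)
deck=[((160,0,40),(362,62)),((-160,0,40),(403,390)),((160,-350,50),(718,18)),((-160,-350,50),(770,343)),((150,-170,15),(537,58)),((-150,-170,15),(577,357))]
A=np.array([d[0] for d in deck])/1e3; B=np.array([f(*d[1],d[0][2]/1e3) for d in deck])
def tr(p,X): c,s=np.cos(p[2]),np.sin(p[2]); return np.c_[p[0]+c*X[:,0]-s*X[:,1],p[1]+s*X[:,0]+c*X[:,1]]
r=least_squares(lambda p:(tr(p,A)-B[:,:2]).ravel(),[.5,0,0]); p=r.x
if __name__=='__main__':
    print('deck',p[:2].round(4),np.degrees(p[2]).round(2),'res mm',(r.fun*1e3).round(1))
    Q=dict(p1=(.15,(187,78),(252,64),(272,147),(207,158)),p2=(.15,(199,187),(262,177),(279,265),(215,272)),p3=(.15,(218,294),(290,294),(288,383),(214,383)),
    bar=(.04,(27,236),(67,228),(98,380),(56,386)),post=(.105,(30,285),(63,281),(67,312),(37,318)),mat=(.001,(27,224),(96,215),(117,385),(47,396)),
    fA=(.043,(419,92),(453,90),(450,154),(417,153)),fB=(.043,(482,136),(508,122),(541,172),(515,187)),fC=(.043,(425,191),(459,188),(468,252),(435,255)),fD=(.043,(490,233),(517,220),(549,271),(523,286)),fE=(.043,(438,278),(469,272),(482,335),(448,341)))
    c,s=np.cos(p[2]),np.sin(p[2])
    for k,q in Q.items():
        P=np.array([f(u,v,q[0])[:2] for u,v in q[1:]]); m=P.mean(0)
        d=(P[0]+P[1]-P[2]-P[3])/2; e=(P[0]+P[3]-P[1]-P[2])/2
        D=(m-p[:2])@np.array([[c,-s],[s,c]])
        print(k,'world',m.round(4),'yaw x-axis',np.degrees(np.arctan2(d[1],d[0])).round(1),'y-axis-90',np.degrees(np.arctan2(e[1],e[0])-np.pi/2).round(1),'size',np.hypot(*d).round(3),np.hypot(*e).round(3),'deck',D.round(4))
E
python3 m.py
```

```text
deck [ 0.5761 -0.0015] 7.12 res mm [ 2.1  1.2 -0.9  2.   2.2 -2.5 -1.5 -4.   1.   3.  -2.9  0.3]
p1 world [0.656  0.1315] yaw x-axis 14.6 y-axis-90 11.6 size 0.076 0.058 deck [0.0957 0.1221]
p2 world [0.5546 0.1212] yaw x-axis 11.8 y-axis-90 8.0 size 0.078 0.056 deck [-0.0061  0.1244]
p3 world [0.4561 0.1073] yaw x-axis -0.8 y-axis-90 0.2 size 0.076 0.063 deck [-0.1056  0.1228]
bar world [0.4946 0.2958] yaw x-axis 13.4 y-axis-90 10.1 size 0.146 0.039 deck [-0.0441  0.3051]
post world [0.4945 0.293 ] yaw x-axis 12.0 y-axis-90 9.4 size 0.029 0.028 deck [-0.0445  0.3023]
mat world [0.5014 0.2951] yaw x-axis 9.1 y-axis-90 8.5 size 0.167 0.067 deck [-0.0374  0.3035]
fA world [ 0.673  -0.0529] yaw x-axis -2.3 y-axis-90 1.2 size 0.061 0.032 deck [ 0.0897 -0.0631]
fB world [ 0.6421 -0.1261] yaw x-axis 32.3 y-axis-90 29.7 size 0.058 0.029 deck [ 0.05   -0.1318]
fC world [ 0.5768 -0.0642] yaw x-axis 8.2 y-axis-90 5.5 size 0.062 0.032 deck [-0.0071 -0.0623]
fD world [ 0.5474 -0.133 ] yaw x-axis 31.4 y-axis-90 28.1 size 0.058 0.029 deck [-0.0448 -0.1269]
fE world [ 0.4961 -0.0757] yaw x-axis 10.1 y-axis-90 10.7 size 0.06 0.031 deck [-0.0886 -0.0638]
```

View pics/c2.png

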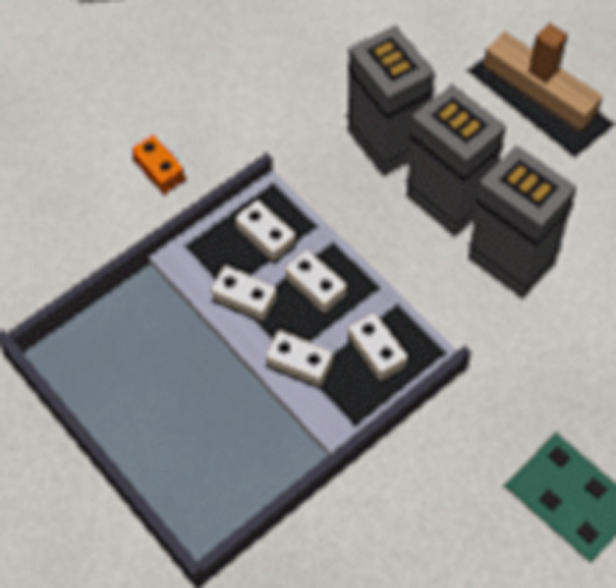

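```bash
cat > plan.py <<'E'
from h import *
from m import p as DK
import json
def d2w(x,y): c,s=np.cos(DK[2]),np.sin(DK[2]); return DK[0]+c*x-s*y, DK[1]+s*x+c*y
def w2d(x,y): c,s=np.cos(DK[2]),np.sin(DK[2]); a,b=x-DK[0],y-DK[1]; return c*a+s*b, -s*a+c*b
YD=np.degrees(DK[2])
def plan(wps,start=None,vmax=5.5):
    """wps: (x,y,z,yaw[,n]) world m/deg; prints calls of rows."""
    if start is None:
        o=telemetry.get_obs(); start=(*o['tool_pos'],o['tool_rot'][2])
    c=np.array(start,float)
    for w in wps:
        t=np.array(w[:4],float); d=t-c; d[3]=(d[3]+180)%360-180
        n=w[4] if len(w)>4 else max(1,int(np.ceil(np.linalg.norm(d[:3])*100/vmax)),int(np.ceil(abs(d[3])/10)))
        T=[]
        for i in range(n):
            y=np.radians(c[3]+d[3]*i/n); s=d[:3]*100/n
            T.append([round(float(s[0]*np.cos(y)+s[1]*np.sin(y)),1),round(float(s[0]*np.sin(y)-s[1]*np.cos(y)),1),round(float(-s[2]),1)])
        print('to',t.round(4),'n',n,json.dumps({"translation":T,"twist":[round(float(-d[3]/n),1)]*n})); c=t
def st():
    o=telemetry.get_obs(); x,y,z=o['tool_pos']; print('t',round(o['time_s'],2),'pos',o['tool_pos'].round(4),'rot',o['tool_rot'].round(1),'deck',np.round(w2d(x,y),4),'yaw-deck',round(o['tool_rot'][2]-YD,1),'F',o['force'].round(1),'w',round(o['grip_width'],4))
E
python3 - <<'E'
from plan import *
plan([(.4945,.294,.20,10.)])
E
```

```text
to [ 0.4945  0.294   0.2    10.    ] n 7 {"translation": [[-2.5, 4.7, 0.3], [-1.8, 4.9, 0.3], [-1.1, 5.2, 0.3], [-0.4, 5.3, 0.3], [0.3, 5.3, 0.3], [1.0, 5.2, 0.3], [1.7, 5.0, 0.3]], "twist": [7.9, 7.9, 7.9, 7.9, 7.9, 7.9, 7.9]}
```

Emit:
arm_command(translation=[[-2.5, 4.7, 0.3], [-1.8, 4.9, 0.3], [-1.1, 5.2, 0.3], [-0.4, 5.3, 0.3], [0.3, 5.3, 0.3], [1.0, 5.2, 0.3], [1.7, 5.0, 0.3], [0, 0, 0]], twist=[7.9, 7.9, 7.9, 7.9, 7.9, 7.9, 7.9, 0], grip=100, force=30)

```text
time_s: 1.1
tool_pos: [0.4961, 0.2805, 0.1954]
tool_rot: [179.7, 0.4, 8.2]
force: [0.1, -0.1, 0.5]
grip_width: 0.0871
```

```bash
python3 - <<'E'
from plan import *
st(); im=snap('wrist','w1'); cv2.imwrite('pics/w1b.png',cv2.resize(im,(800,600),interpolation=cv2.INTER_CUBIC)); print(np.load('pics/w1.npz')['k'])
E
```

```text
t 1.1 pos [0.4961 0.2805 0.1954] rot [179.7   0.4   8.2] deck [-0.0445  0.2897] yaw-deck 1.1 F [ 0.1 -0.1  0.5] w 0.0871
[297.31863964 297.31863964 256.69015606 191.08381713]
```

View pics/w1b.png

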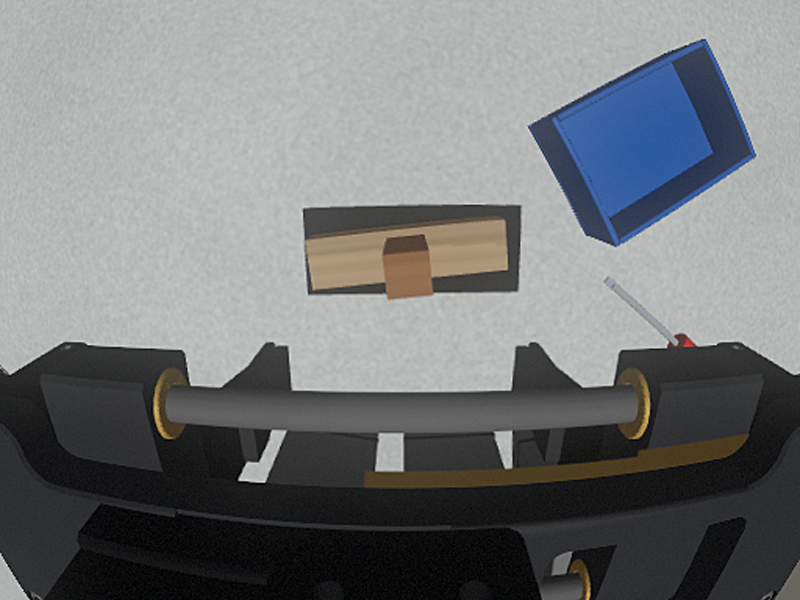

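```bash
cat >> plan.py <<'E'
def quad(name,z,pts,sc=1.5625):
    P=np.array([px2w(name,(u+.5)/sc-.5,(v+.5)/sc-.5,z)[:2] for u,v in pts]); m=P.mean(0)
    d=(P[1]+P[2]-P[0]-P[3])/2; e=(P[0]+P[1]-P[2]-P[3])/2
    print(name,'c',m.round(4),'deck',np.round(w2d(*m),4),'yaw',np.degrees(np.arctan2(d[1],d[0])).round(1),np.degrees(np.arctan2(-e[0],e[1])).round(1),'size',np.hypot(*d).round(4),np.hypot(*e).round(4)); return m
E
python3 - <<'E'
from plan import *
print(np.load('pics/w1.npz')['E'].round(3))
quad('w1',.105,[(384,254),(432,251),(433,295),(387,298)])
quad('w1',.04,[(306,240),(504,220),(508,269),(313,290)])
quad('w1',.0,[(303,208),(521,206),(518,291),(309,295)])
plan([(.4945,.294,.13,12.,2),(.4945,.294,.05,12.,2)])
E
```

```text
[[ 0.99  -0.138 -0.034  0.486]
 [ 0.142  0.952  0.272  0.354]
 [-0.005 -0.274  0.962  0.357]
 [ 0.     0.     0.     1.   ]]
w1 c [0.4973 0.2972] deck [-0.0412  0.3061] yaw 12.0 10.9 size 0.0263 0.0252
w1 c [0.497  0.2967] deck [-0.0415  0.3057] yaw 14.3 14.5 size 0.1393 0.0358
w1 c [0.5023 0.2937] deck [-0.0367  0.3021] yaw 9.2 9.4 size 0.1699 0.0696
to [ 0.4945  0.294   0.13   12.    ] n 2 {"translation": [[0.1, -0.5, 3.3], [0.1, -0.5, 3.3]], "twist": [-1.8, -1.8]}
to [ 0.4945  0.294   0.05   12.    ] n 2 {"translation": [[0.0, 0.0, 4.0], [0.0, 0.0, 4.0]], "twist": [-0.0, -0.0]}
```

Emit:
arm_command(translation=[[0.3, -1.6, 2.0], [0, 0, 2.0], [0, 0, 0]], twist=[-3, -3, 0])

```text
time_s: 1.52
tool_pos: [0.4905, 0.3069, 0.1509]
tool_rot: [180.0, 0.6, 15.5]
force: [-0.6, -0.1, -0.5]
grip_width: 0.087
```

```bash
python3 - <<'E'
from plan import *
st(); plan([(.497,.297,.13,14.4),(.497,.297,.051,14.4,2)])
E
```

```text
t 1.52 pos [0.4905 0.3069 0.1509] rot [180.    0.6  15.5] deck [-0.0467  0.3166] yaw-deck 8.3 F [-0.6 -0.1 -0.5] w 0.087
to [ 0.497  0.297  0.13  14.4  ] n 1 {"translation": [[0.4, 1.1, 2.1]], "twist": [1.1]}
to [ 0.497  0.297  0.051 14.4  ] n 2 {"translation": [[0.0, 0.0, 4.0], [0.0, 0.0, 4.0]], "twist": [-0.0, -0.0]}
```

Emit:
arm_command(translation=[[0.4, 1.1, 2.1], [0, 0, 0], [0, 0, 3], [0, 0, 3], [0, 0, 1], [0, 0, 0]], twist=[1.1, 0, 0, 0, 0, 0])

```text
time_s: 2.28
tool_pos: [0.4946, 0.3091, 0.062]
tool_rot: [-179.6, 0.3, 15.2]
force: [-0.6, -0.1, -0.3]
grip_width: 0.0872
```

```bash
python3 - <<'E'
from plan import *
st(); plan([(.497,.297,.051,14.4,1)])
E
```

```text
t 2.27 pos [0.4946 0.3091 0.062 ] rot [-179.6    0.3   15.2] deck [-0.0424  0.3183] yaw-deck 8.0 F [-0.6 -0.1 -0.3] w 0.0872
to [ 0.497  0.297  0.051 14.4  ] n 1 {"translation": [[-0.1, 1.2, 1.1]], "twist": [0.8]}
```

Emit:
arm_command(translation=[[0, 1.2, 0], [0, 0, 0], [0, 0, 0]], twist=[0.8, 0, 0])

```text
time_s: 2.65
tool_pos: [0.5, 0.2979, 0.0654]
tool_rot: [-179.5, 0.0, 14.3]
force: [0.7, 0.1, 0.9]
grip_width: 0.0872
```

```bash
python3 - <<'E'
from plan import *
st(); plan([(.497,.297,.051,14.4,1)])
E
```

```text
t 2.65 pos [0.5    0.2979 0.0654] rot [-179.5    0.    14.3] deck [-0.0385  0.3065] yaw-deck 7.2 F [0.7 0.1 0.9] w 0.0872
to [ 0.497  0.297  0.051 14.4  ] n 1 {"translation": [[-0.3, 0.0, 1.4]], "twist": [-0.1]}
```

Emit:
arm_command(translation=[[-0.3, 0, 1.2], [0, 0, 0.3], [0, 0, 0]], twist=[0, 0, 0])

```text
time_s: 3.02
tool_pos: [0.4967, 0.2974, 0.0495]
tool_rot: [-179.5, 0.0, 14.3]
force: [-0.5, -0.5, -0.1]
grip_width: 0.0873
```

Emit:
arm_command(translation=[[0, 0, 0], [0, 0, 0], [0, 0, 0], [0, 0, 0], [0, 0, 0], [0, 0, 0]], twist=[0, 0, 0, 0, 0, 0], grip=0, force=40)

```text
time_s: 3.78
tool_pos: [0.4969, 0.2977, 0.0498]
tool_rot: [-179.5, -0.0, 14.3]
force: [0.2, -0.6, -0.4]
grip_width: 0.0352
```

```bash
python3 - <<'E'
from plan import *
st()
E
```

```text
t 3.77 pos [0.4969 0.2977 0.0498] rot [-179.5   -0.    14.3] deck [-0.0415  0.3066] yaw-deck 7.2 F [ 0.2 -0.6 -0.4] w 0.0352
```

Emit:
arm_command(translation=[[0, 0, 0], [0, 0, 0], [0, 0, 0], [0, 0, -1], [0, 0, 0]], twist=[0, 0, 0, 0, 0])

```text
time_s: 4.4
tool_pos: [0.4964, 0.2972, 0.0598]
tool_rot: [-179.5, 0.1, 14.3]
force: [-0.4, 0.8, -2.4]
grip_width: 0.0256
```

```bash
python3 - <<'E'
from plan import *
st(); x,y,z=telemetry.get_obs()['tool_pos']
plan([(x,y,.24,14.3),(*d2w(0,-.002),.24,YD),(*d2w(0,-.006),.10,YD,4)])
E
```

```text
t 4.4 pos [0.4964 0.2972 0.0598] rot [-1.795e+02  1.000e-01  1.430e+01] deck [-0.0421  0.3063] yaw-deck 7.2 F [-0.4  0.8 -2.4] w 0.0256
to [ 0.4964  0.2972  0.24   14.3   ] n 4 {"translation": [[0.0, 0.0, -4.5], [0.0, 0.0, -4.5], [0.0, 0.0, -4.5], [0.0, 0.0, -4.5]], "twist": [0.0, 0.0, 0.0, 0.0]}
to [ 5.7640e-01 -3.5000e-03  2.4000e-01  7.1158e+00] n 6 {"translation": [[0.1, 5.2, -0.0], [0.2, 5.2, -0.0], [0.3, 5.2, -0.0], [0.4, 5.2, -0.0], [0.5, 5.2, -0.0], [0.6, 5.2, -0.0]], "twist": [1.2, 1.2, 1.2, 1.2, 1.2, 1.2]}
to [ 0.5769 -0.0074  0.1     7.1158] n 4 {"translation": [[-0.0, 0.1, 3.5], [-0.0, 0.1, 3.5], [-0.0, 0.1, 3.5], [-0.0, 0.1, 3.5]], "twist": [-0.0, -0.0, -0.0, -0.0]}
```

Emit:
arm_command(translation=[[0, 0, -4.5], [0, 0, -4.5], [0, 0, -4.5], [0, 0, -4.5], [0, 0, 0]], twist=[0, 0, 0, 0, 0])

```text
time_s: 5.03
tool_pos: [0.4956, 0.2948, 0.2433]
tool_rot: [-179.6, 0.3, 14.3]
force: [-0.2, 0.1, -3.0]
grip_width: 0.0257
```

Emit:
arm_command(translation=[[0.1, 5.2, 0], [0.2, 5.2, 0], [0.3, 5.2, 0], [0.4, 5.2, 0], [0.5, 5.2, 0], [0.5, 3.0, 0], [0, 1, 0], [0, 0, 0]], twist=[1.2, 1.2, 1.2, 1.2, 1.2, 1.2, 0, 0])

```text
time_s: 6.02
tool_pos: [0.5698, -0.0026, 0.2289]
tool_rot: [-179.7, 1.3, 7.1]
force: [0.4, 0.4, -3.0]
grip_width: 0.0257
```

```bash
python3 - <<'E'
from plan import *
st()
plan([(*d2w(0,-.004),.10,YD)])
E
```

```text
t 6.03 pos [ 0.5698 -0.0026  0.2289] rot [-179.7    1.3    7.1] deck [-0.0064 -0.0003] yaw-deck 0.0 F [ 0.4  0.4 -3. ] w 0.0257
to [ 5.7660e-01 -5.4000e-03  1.0000e-01  7.1158e+00] n 3 {"translation": [[0.2, 0.1, 4.3], [0.2, 0.1, 4.3], [0.2, 0.1, 4.3]], "twist": [0.0, 0.0, 0.0]}
```

Emit:
arm_command(translation=[[0.2, 0.2, 3.5], [0.2, 0.1, 3.5], [0.1, 0, 3.5], [0, 0, 1], [0, 0, 0], [0, 0, 0]], twist=[0, 0, 0, 0, 0, 0])

```text
time_s: 6.78
tool_pos: [0.5722, 0.0084, 0.1116]
tool_rot: [-179.4, 1.2, 8.1]
force: [-0.2, -0.3, -2.1]
grip_width: 0.0257
```

```bash
python3 - <<'E'
from plan import *
st()
plan([(*d2w(0,-.010),.068,YD)])
c=snap('scene','s1')
cv2.imwrite('pics/s1b.png',cv2.convertScaleAbs(cv2.resize(c[110:320,130:350],(616,588),interpolation=cv2.INTER_CUBIC),alpha=1.5))
E
```

```text
t 6.78 pos [0.5722 0.0084 0.1116] rot [-179.4    1.2    8.1] deck [-0.0027  0.0103] yaw-deck 1.0 F [-0.2 -0.3 -2.1] w 0.0257
to [ 0.5774 -0.0114  0.068   7.1158] n 1 {"translation": [[0.2, 2.0, 4.4]], "twist": [1.0]}
```

View pics/s1b.png

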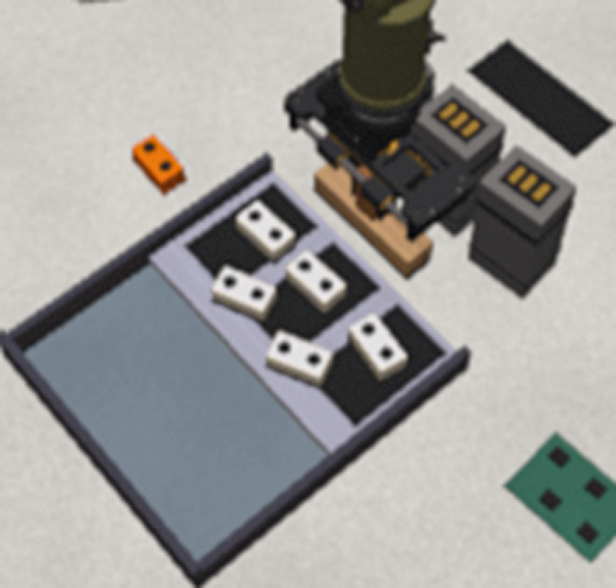

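Emit:
arm_command(translation=[[0.3, 1.4, 1.5], [0, 0.4, 1.5], [0, 0, 0.8], [0, 0, 0]], twist=[1.0, 0, 0, 0])

```text
time_s: 7.32
tool_pos: [0.5782, -0.011, 0.0722]
tool_rot: [-179.4, 1.1, 6.9]
force: [-1.2, 0.4, -2.2]
grip_width: 0.0255
```

```bash
python3 - <<'E'
from plan import *
st()
plan([(*d2w(0,-.010),.07,YD),(*d2w(0,-.21),.07,YD,10)])
E
```

```text
t 7.33 pos [ 0.5782 -0.011   0.0722] rot [-179.4    1.1    6.9] deck [ 0.0009 -0.0097] yaw-deck -0.2 F [-1.2  0.4 -2.2] w 0.0255
to [ 0.5774 -0.0114  0.07    7.1158] n 1 {"translation": [[-0.1, 0.0, 0.2]], "twist": [-0.2]}
to [ 0.6021 -0.2099  0.07    7.1158] n 10 {"translation": [[-0.0, 2.0, -0.0], [-0.0, 2.0, -0.0], [-0.0, 2.0, -0.0], [-0.0, 2.0, -0.0], [-0.0, 2.0, -0.0], [-0.0, 2.0, -0.0], [-0.0, 2.0, -0.0], [-0.0, 2.0, -0.0], [-0.0, 2.0, -0.0], [-0.0, 2.0, -0.0]], "twist": [-0.0, -0.0, -0.0, -0.0, -0.0, -0.0, -0.0, -0.0, -0.0, -0.0]}
```

Emit:
arm_command(translation=[[0, 0.8, 0.2], [0, 1, 0], [0, 1, 0], [0, 1, 0], [0, 1, 0], [0, 1, 0], [0, 1, 0], [0, 1, 0], [0, 1, 0], [0, 1, 0]], twist=[0, 0, 0, 0, 0, 0, 0, 0, 0, 0])

```text
time_s: 8.57
tool_pos: [0.5919, -0.1126, 0.0702]
tool_rot: [-179.3, 0.9, 7.1]
force: [0.5, 1.9, -1.4]
grip_width: 0.0256
```

```bash
python3 - <<'E'
from plan import *
st()
plan([(*d2w(0,-.21),.07,YD,10)])
E
```

```text
t 8.57 pos [ 0.5919 -0.1126  0.0702] rot [-179.3    0.9    7.1] deck [ 0.0019 -0.1122] yaw-deck -0.1 F [ 0.5  1.9 -1.4] w 0.0256
to [ 0.6021 -0.2099  0.07    7.1158] n 10 {"translation": [[-0.0, 1.0, 0.0], [-0.0, 1.0, 0.0], [-0.0, 1.0, 0.0], [-0.0, 1.0, 0.0], [-0.0, 1.0, 0.0], [-0.0, 1.0, 0.0], [-0.0, 1.0, 0.0], [-0.0, 1.0, 0.0], [-0.0, 1.0, 0.0], [-0.0, 1.0, 0.0]], "twist": [-0.0, -0.0, -0.0, -0.0, -0.0, -0.0, -0.0, -0.0, -0.0, -0.0]}
```

Emit:
arm_command(translation=[[0, 1, 0], [0, 1, 0], [0, 1, 0], [0, 1, 0], [0, 1, 0], [0, 1, 0], [0, 1, 0], [0, 1, 0], [0, 1, 0], [0, 0.8, 0]], twist=[0, 0, 0, 0, 0, 0, 0, 0, 0, 0])

```text
time_s: 9.82
tool_pos: [0.6045, -0.217, 0.0686]
tool_rot: [-179.3, 1.0, 7.0]
force: [-0.4, 1.5, -1.6]
grip_width: 0.0258
```

Emit:
arm_command(translation=[[0, 0, 0], [0, 0, -2], [0, 0, -3], [0, 0, -1], [0, 0, 0]], twist=[0, 0, 0, 0, 0])

```text
time_s: 10.45
tool_pos: [0.6056, -0.2198, 0.1328]
tool_rot: [-179.4, 0.9, 7.0]
force: [0.6, -0.4, -2.9]
grip_width: 0.0255
```

```bash
python3 - <<'E'
from plan import *
st()
plan([(*d2w(.076,-.0),.13,YD,7)])
E
```

```text
t 10.45 pos [ 0.6056 -0.2198  0.1328] rot [-179.4    0.9    7. ] deck [ 0.0022 -0.2203] yaw-deck -0.1 F [ 0.6 -0.4 -2.9] w 0.0255
to [0.6515 0.0079 0.13   7.1158] n 7 {"translation": [[1.0, -3.2, 0.0], [1.0, -3.1, 0.0], [1.0, -3.1, 0.0], [1.0, -3.1, 0.0], [1.1, -3.1, 0.0], [1.1, -3.1, 0.0], [1.1, -3.1, 0.0]], "twist": [-0.0, -0.0, -0.0, -0.0, -0.0, -0.0, -0.0]}
```

Emit:
arm_command(translation=[[1.0, -2.8, 0], [1.0, -3.1, 0], [1.0, -3.1, 0], [1.0, -3.1, 0], [1.1, -3.1, 0], [1.1, -3.1, 0], [0.8, -2.2, 0], [0.3, -0.6, 0], [0, 0, 0]], twist=[0, 0, 0, 0, 0, 0, 0, 0, 0])

```text
time_s: 11.58
tool_pos: [0.6492, 0.003, 0.126]
tool_rot: [-179.5, 1.6, 6.8]
force: [-0.0, -0.7, -2.2]
grip_width: 0.0257
```

```bash
python3 - <<'E'
from plan import *
st()
plan([(*d2w(.075,-.008),.071,YD,4)])
a=snap('top','t2');c=snap('scene','s2')
a=cv2.resize(a[130:240,230:360],(390,330),interpolation=cv2.INTER_CUBIC);c=cv2.resize(c[150:320,130:300],(330,330),interpolation=cv2.INTER_CUBIC)
cv2.imwrite('pics/ts2.png',cv2.convertScaleAbs(np.hstack([a,c]),alpha=1.5))
E
```

```text
t 11.57 pos [0.6492 0.003  0.126 ] rot [-179.5    1.6    6.8] deck [ 0.0731 -0.0046] yaw-deck -0.3 F [-0.  -0.7 -2.2] w 0.0257
to [ 6.5150e-01 -1.0000e-04  7.1000e-02  7.1158e+00] n 4 {"translation": [[0.0, 0.1, 1.4], [0.0, 0.1, 1.4], [0.0, 0.1, 1.4], [0.0, 0.1, 1.4]], "twist": [-0.1, -0.1, -0.1, -0.1]}
```

View pics/ts2.png

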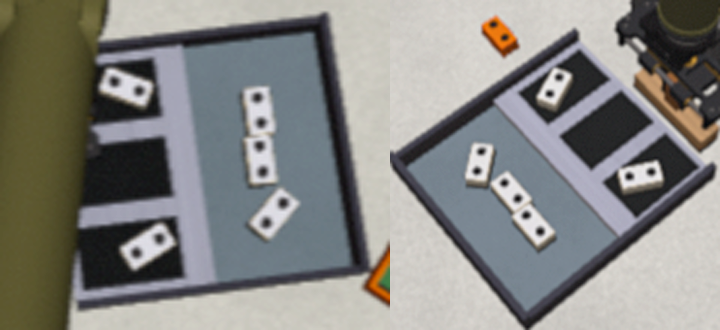

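```bash
python3 - <<'E'
from plan import *
for n,L in dict(A=[(105,66),(153,82),(145,108),(98,90)],E=[(119,246),(162,222),(176,246),(132,269)]).items():
    for u,v in L: print(n,np.round(w2d(*px2w('t2',230+(u+.5)/3-.5,130+(v+.5)/3-.5,.043)[:2]),4))
E
```

```text
A [ 0.127 -0.07 ]
A [ 0.1003 -0.1255]
A [ 0.0694 -0.1116]
A [ 0.0983 -0.0579]
E [-0.0931 -0.0591]
E [-0.0708 -0.1135]
E [-0.1012 -0.1262]
E [-0.122  -0.0709]
```

Emit:
arm_command(translation=[[0, 0, 1.6], [0, 0.1, 1.8], [0, 0.1, 1.5], [0, 0, 0.5], [0, 0, 0]], twist=[-0.3, 0, 0, 0, 0])

```text
time_s: 12.3
tool_pos: [0.6461, -0.0042, 0.067]
tool_rot: [-179.6, 1.7, 6.7]
force: [0.5, 0.6, -2.6]
grip_width: 0.0257
```

```bash
python3 - <<'E'
from plan import *
st()
plan([(*d2w(.074,-.11),.071,YD,10)])
E
```

```text
t 12.3 pos [ 0.6461 -0.0042  0.067 ] rot [-179.6    1.7    6.7] deck [ 0.0691 -0.0114] yaw-deck -0.4 F [ 0.5  0.6 -2.6] w 0.0257
to [ 0.6632 -0.1015  0.071   7.1158] n 10 {"translation": [[0.1, 1.0, -0.0], [0.1, 1.0, -0.0], [0.1, 1.0, -0.0], [0.1, 1.0, -0.0], [0.1, 1.0, -0.0], [0.1, 1.0, -0.0], [0.1, 1.0, -0.0], [0.1, 1.0, -0.0], [0.0, 1.0, -0.0], [0.0, 1.0, -0.0]], "twist": [-0.0, -0.0, -0.0, -0.0, -0.0, -0.0, -0.0, -0.0, -0.0, -0.0]}
```

Emit:
arm_command(translation=[[0.1, 1, -0.2], [0.1, 1, 0], [0.1, 1, 0], [0, 1, 0], [0.1, 1, 0], [0, 1, 0], [0, 1, 0], [0, 1, 0], [0, 1, 0], [0, 1, 0]], twist=[-0.2, -0.2, 0, 0, 0, 0, 0, 0, 0, 0])

```text
time_s: 13.55
tool_pos: [0.6652, -0.1092, 0.0704]
tool_rot: [-179.6, 1.5, 7.2]
force: [-0.4, 0.1, -2.5]
grip_width: 0.0256
```

Emit:
arm_command(translation=[[0, 1, 0], [0, 1, 0], [0, 1, 0], [0, 1, 0], [0, 1, 0], [0, 1, 0], [0, 1, 0], [0, 1, 0], [0, 1, 0], [0, 0.8, 0]], twist=[0, 0, 0, 0, 0, 0, 0, 0, 0, 0])

```text
time_s: 14.8
tool_pos: [0.6783, -0.2129, 0.0695]
tool_rot: [-179.5, 1.5, 7.2]
force: [0.5, 2.1, -1.1]
grip_width: 0.0257
```

Emit:
arm_command(translation=[[0, 0, 0], [0, 0, -2], [0, 0, -3], [0, 0, -1], [0, 0, 0]], twist=[0, 0, 0, 0, 0])

```text
time_s: 15.42
tool_pos: [0.6803, -0.2144, 0.1338]
tool_rot: [-179.7, 1.5, 7.2]
force: [-0.2, 0.6, -3.0]
grip_width: 0.0258
```

```bash
python3 - <<'E'
from plan import *
st()
plan([(*d2w(-.075,-.0),.135,YD,8)])
E
```

```text
t 15.43 pos [ 0.6803 -0.2144  0.1338] rot [-179.7    1.5    7.2] deck [ 0.077  -0.2242] yaw-deck 0.1 F [-0.2  0.6 -3. ] w 0.0258
to [ 0.5017 -0.0108  0.135   7.1158] n 8 {"translation": [[-1.9, -2.8, -0.0], [-1.9, -2.8, -0.0], [-1.9, -2.8, -0.0], [-1.9, -2.8, -0.0], [-1.9, -2.8, -0.0], [-1.9, -2.8, -0.0], [-1.9, -2.8, -0.0], [-1.9, -2.8, -0.0]], "twist": [0.0, 0.0, 0.0, 0.0, 0.0, 0.0, 0.0, 0.0]}
```

Emit:
arm_command(translation=[[-1.9, -2.6, 0], [-1.9, -2.8, 0], [-1.9, -2.8, 0], [-1.9, -2.8, 0], [-1.9, -2.8, 0], [-1.9, -2.8, 0], [-1.9, -2.8, 0], [-1, -1.2, 0], [-0.4, -0.5, 0], [0, 0, 0]], twist=[0, 0, 0, 0, 0, 0, 0, 0, 0, 0])

```text
time_s: 16.68
tool_pos: [0.4988, -0.0185, 0.1324]
tool_rot: [-179.7, 1.9, 7.2]
force: [-0.1, -0.2, -2.7]
grip_width: 0.0258
```

Emit:
arm_command(translation=[[0, 0, 1.0], [0, 0, 0]], twist=[0, 0])

```text
time_s: 16.92
tool_pos: [0.4993, -0.0205, 0.1215]
tool_rot: [-179.8, 1.9, 7.0]
force: [-0.8, -0.5, -1.9]
grip_width: 0.0257
```

```bash
python3 - <<'E'
from plan import *
st()
plan([(*d2w(-.075,-.008),.071,YD,4)])
E
```

```text
t 16.93 pos [ 0.4993 -0.0205  0.1215] rot [-179.8    1.9    7. ] deck [-0.0785 -0.0093] yaw-deck -0.1 F [-0.8 -0.5 -1.9] w 0.0257
to [ 0.5027 -0.0187  0.071   7.1158] n 4 {"translation": [[0.1, -0.0, 1.3], [0.1, -0.0, 1.3], [0.1, -0.0, 1.3], [0.1, -0.0, 1.3]], "twist": [-0.0, -0.0, -0.0, -0.0]}
```

Emit:
arm_command(translation=[[0.2, 0, 1.5], [0.2, 0, 1.8], [0.1, 0, 1.3], [0, 0, 0.4], [0, 0, 0]], twist=[0, 0, 0, 0, 0])

```text
time_s: 17.55
tool_pos: [0.5032, -0.0213, 0.0672]
tool_rot: [-179.9, 2.0, 6.9]
force: [0.1, 0.1, -3.1]
grip_width: 0.0259
```

```bash
python3 - <<'E'
from plan import *
st()
plan([(*d2w(-.075,-.11),.071,YD,10)])
E
```

```text
t 17.55 pos [ 0.5032 -0.0213  0.0672] rot [-179.9    2.     6.9] deck [-0.0749 -0.0107] yaw-deck -0.2 F [ 0.1  0.1 -3.1] w 0.0259
to [ 0.5153 -0.1199  0.071   7.1158] n 10 {"translation": [[0.0, 1.0, -0.0], [0.0, 1.0, -0.0], [0.0, 1.0, -0.0], [0.0, 1.0, -0.0], [0.0, 1.0, -0.0], [0.0, 1.0, -0.0], [-0.0, 1.0, -0.0], [-0.0, 1.0, -0.0], [-0.0, 1.0, -0.0], [-0.0, 1.0, -0.0]], "twist": [-0.0, -0.0, -0.0, -0.0, -0.0, -0.0, -0.0, -0.0, -0.0, -0.0]}
```

Emit:
arm_command(translation=[[0, 1, -0.3], [0, 1, 0], [0, 1, 0], [0, 1, 0], [0, 1, 0], [0, 1, 0], [0, 1, 0], [0, 1, 0], [0, 1, 0], [0, 1, 0]], twist=[0, 0, 0, 0, 0, 0, 0, 0, 0, 0])

```text
time_s: 18.8
tool_pos: [0.5173, -0.1273, 0.0718]
tool_rot: [-179.9, 1.8, 6.9]
force: [1.1, 0.7, -1.7]
grip_width: 0.0258
```

Emit:
arm_command(translation=[[0, 1, 0], [0, 1, 0], [0, 1, 0], [0, 1, 0], [0, 1, 0], [0, 1, 0], [0, 1, 0], [0, 1, 0], [0, 1, 0], [0, 0.8, 0]], twist=[0, 0, 0, 0, 0, 0, 0, 0, 0, 0])

```text
time_s: 20.05
tool_pos: [0.5293, -0.2318, 0.071]
tool_rot: [-179.9, 1.9, 6.9]
force: [0.1, 0.2, -2.5]
grip_width: 0.0259
```

Emit:
arm_command(translation=[[0, 0, 0], [0, 0, -3], [0, 0, -5], [0, 0, -5], [0, 0, -3.5], [0, 0, -1], [0, 0, 0]], twist=[0, 0, 0, 0, 0, 0, 0])

```text
time_s: 20.92
tool_pos: [0.5346, -0.2306, 0.2489]
tool_rot: [-179.8, 2.1, 7.0]
force: [0.2, 0.4, -2.9]
grip_width: 0.0259
```

```bash
python3 - <<'E'
from plan import *
st()
plan([(.5023,.2937,.245,9.3,10)])
a=snap('top','t3');c=snap('scene','s3')
a=cv2.resize(a[130:240,230:360],(390,330),interpolation=cv2.INTER_CUBIC);c=cv2.resize(c[150:320,130:300],(330,330),interpolation=cv2.INTER_CUBIC)
cv2.imwrite('pics/ts3.png',cv2.convertScaleAbs(np.hstack([a,c]),alpha=1.5))
E
```

```text
t 20.93 pos [ 0.5346 -0.2306  0.2489] rot [-179.8    2.1    7. ] deck [-0.0696 -0.2222] yaw-deck -0.1 F [ 0.2  0.4 -2.9] w 0.0259
to [0.5023 0.2937 0.245  9.3   ] n 10 {"translation": [[0.3, -5.2, 0.0], [0.3, -5.2, 0.0], [0.4, -5.2, 0.0], [0.4, -5.2, 0.0], [0.4, -5.2, 0.0], [0.4, -5.2, 0.0], [0.4, -5.2, 0.0], [0.5, -5.2, 0.0], [0.5, -5.2, 0.0], [0.5, -5.2, 0.0]], "twist": [-0.2, -0.2, -0.2, -0.2, -0.2, -0.2, -0.2, -0.2, -0.2, -0.2]}
```

View pics/ts3.png

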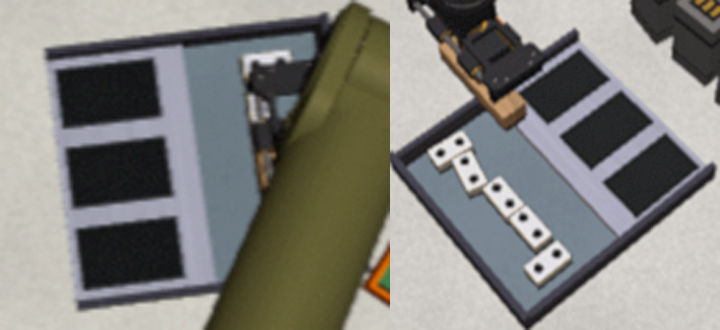

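Emit:
arm_command(translation=[[0.3, -4.8, 0], [0.3, -5.2, -0.2], [0.4, -5.2, -0.2], [0.4, -5.2, -0.2], [0.4, -5.2, -0.2], [0.4, -5.2, -0.2], [0.4, -5.2, -0.2], [0.5, -5.2, 0], [0.5, -5.2, 0], [0.4, -3, 0]], twist=[-0.2, -0.2, -0.2, -0.2, -0.2, -0.2, -0.2, -0.2, -0.2, -0.2])

```text
time_s: 22.28
tool_pos: [0.4981, 0.2748, 0.2389]
tool_rot: [-180.0, 3.9, 8.6]
force: [0.4, 0.5, -2.8]
grip_width: 0.0256
```

Emit:
arm_command(translation=[[0.1, -0.8, 0], [0, 0, 0], [0, 0, 0]], twist=[0, 0, 0])

```text
time_s: 22.65
tool_pos: [0.4962, 0.2818, 0.2346]
tool_rot: [179.8, 4.3, 8.6]
force: [-0.7, 0.4, -2.6]
grip_width: 0.0256
```

```bash
python3 - <<'E'
from plan import *
st()
plan([(.5023,.2937,.075,9.3)])
E
```

```text
t 22.65 pos [0.4962 0.2818 0.2346] rot [179.8   4.3   8.6] deck [-0.0442  0.2909] yaw-deck 1.5 F [-0.7  0.4 -2.6] w 0.0256
to [0.5023 0.2937 0.075  9.3   ] n 3 {"translation": [[0.3, -0.4, 5.3], [0.3, -0.4, 5.3], [0.3, -0.4, 5.3]], "twist": [-0.2, -0.2, -0.2]}
```

```bash
python3 - <<'E'
s=open('plan.py').read()
s=s.replace("""start=(*o['tool_pos'],o['tool_rot'][2])""","""start=(*o['tool_pos'],o['tool_rot'][2]); rp=o['tool_rot'][:2]
    else: rp=(180,0)""")
i=s.index("            T.append("); j=s.index("\n",i)
s=s[:i]+"q=R.from_euler('xyz',[*rp,np.degrees(y)],degrees=True).inv().apply(s); T.append([round(float(a),1) for a in q])".rjust(0).replace("q=R","            q=R",1)+s[j:]
s=s.replace("vmax=5.5","vmax=2.0")
open('plan.py','w').write(s)
E
python3 - <<'E'
from plan import *
plan([(.508,.294,.11,9.3,8)])
E
```

```text
to [0.508 0.294 0.11  9.3  ] n 8 {"translation": [[0.3, -0.1, 1.5], [0.3, -0.1, 1.5], [0.3, -0.1, 1.5], [0.3, -0.1, 1.5], [0.3, -0.1, 1.5], [0.3, -0.1, 1.5], [0.3, -0.1, 1.5], [0.3, -0.1, 1.5]], "twist": [-0.1, -0.1, -0.1, -0.1, -0.1, -0.1, -0.1, -0.1]}
```

Emit:
arm_command(translation=[[0.3, -0.1, 1.5], [0.3, -0.1, 1.5], [0.3, -0.1, 1.5], [0.3, -0.1, 1.5], [0.3, -0.1, 1.5], [0.3, -0.1, 1.5], [0.3, -0.1, 1.5], [0.3, -0.1, 1.5], [0, 0, 0]], twist=[-0.1, -0.1, -0.1, -0.1, -0.1, -0.1, -0.1, -0.1, 0])

```text
time_s: 23.78
tool_pos: [0.5111, 0.2881, 0.103]
tool_rot: [179.7, 4.4, 9.2]
force: [0.4, -0.9, -2.1]
grip_width: 0.026
```

```bash
python3 - <<'E'
from plan import *
st(); plan([(.506,.294,.06,9.3,4)])
E
```

```text
t 23.77 pos [0.5111 0.2881 0.103 ] rot [179.7   4.4   9.2] deck [-0.0287  0.2954] yaw-deck 2.1 F [ 0.4 -0.9 -2.1] w 0.026
to [0.506 0.294 0.06  9.3  ] n 4 {"translation": [[-0.0, -0.2, 1.1], [-0.0, -0.2, 1.1], [-0.0, -0.2, 1.1], [-0.0, -0.2, 1.1]], "twist": [-0.0, -0.0, -0.0, -0.0]}
```

Emit:
arm_command(translation=[[0, -0.3, 1.1], [0, -0.2, 1.1], [0, -0.2, 1.1], [0, 0, 0.8], [0, 0, 0]], twist=[0, 0, 0, 0, 0])

```text
time_s: 24.4
tool_pos: [0.507, 0.2954, 0.0601]
tool_rot: [179.8, 4.3, 9.2]
force: [0.9, -1.0, -2.2]
grip_width: 0.026
```

```bash
python3 - <<'E'
from plan import *
st(); plan([(.506,.294,.055,9.3,1)])
E
```

```text
t 24.4 pos [0.507  0.2954 0.0601] rot [179.8   4.3   9.2] deck [-0.0318  0.3032] yaw-deck 2.1 F [ 0.9 -1.  -2.2] w 0.026
to [0.506 0.294 0.055 9.3  ] n 1 {"translation": [[-0.1, 0.1, 0.5]], "twist": [-0.1]}
```

Now press down gently onto the mat; that may also square up the tilt.

Emit:
arm_command(translation=[[-0.1, 0.1, 0.4], [0, 0, 0.3], [0, 0, 0.3], [0, 0, 0]], twist=[0, 0, 0, 0])

```text
time_s: 24.9
tool_pos: [0.5064, 0.2943, 0.0556]
tool_rot: [179.9, 4.2, 9.2]
force: [0.2, 0.2, -1.7]
grip_width: 0.0259
```

```bash
python3 - <<'E'
from plan import *
st()
E
```

```text
t 24.9 pos [0.5064 0.2943 0.0556] rot [179.9   4.2   9.2] deck [-0.0325  0.3022] yaw-deck 2.0 F [ 0.2  0.2 -1.7] w 0.0259
```

Emit:
arm_command(translation=[[0, 0, 0.4], [0, 0, 0.4], [0, 0, 0.4]], twist=[0, 0, 0])

```text
time_s: 25.28
tool_pos: [0.5068, 0.2947, 0.0543]
tool_rot: [-180.0, 4.1, 9.1]
force: [-8.6, -5.5, 22.1]
grip_width: 0.0256
```

```bash
python3 - <<'E'
from plan import *
st()
E
```

```text
t 25.27 pos [0.5068 0.2947 0.0543] rot [-180.     4.1    9.1] deck [-0.0321  0.3025] yaw-deck 2.0 F [-8.6 -5.5 22.1] w 0.0256
```

Emit:
arm_command(translation=[[0, 0, 0], [0, 0, 0]], twist=[0, 0])

```text
time_s: 25.52
tool_pos: [0.5073, 0.2949, 0.055]
tool_rot: [-179.9, 4.0, 9.1]
force: [1.0, -0.2, -2.4]
grip_width: 0.0258
```

Emit:
arm_command(translation=[[0, 0, 0], [0, 0, 0], [0, 0, 0], [0, 0, 0], [0, 0, 0], [0, 0, 0], [0, 0, 0]], twist=[0, 0, 0, 0, 0, 0, 0], grip=80)

```text
time_s: 26.4
tool_pos: [0.5074, 0.2951, 0.0541]
tool_rot: [-179.9, 4.0, 9.1]
force: [-0.8, -0.1, 0.0]
grip_width: 0.0691
```

Emit:
arm_command(translation=[[0, 0, -1], [0.1, 0, -2], [0.1, 0, -2], [0.1, 0, -2], [0.1, 0, -2], [0.1, 0, -2], [0.1, 0, -1], [0, 0, 0]], twist=[0, 0, 0, 0, 0, 0, 0, 0], grip=100)

```text
time_s: 27.4
tool_pos: [0.5231, 0.2975, 0.1818]
tool_rot: [-179.9, 3.8, 9.1]
force: [0.3, 0.5, -0.9]
grip_width: 0.0869
```

```bash
python3 - <<'E'
from plan import *
st()
im=snap('wrist','w2');cv2.imwrite('pics/w2b.png',cv2.resize(im,(800,600),interpolation=cv2.INTER_CUBIC))
E
```

```text
t 27.4 pos [0.5231 0.2975 0.1818] rot [-179.9    3.8    9.1] deck [-0.0156  0.3032] yaw-deck 2.0 F [ 0.3  0.5 -0.9] w 0.0869
```

View pics/w2b.png

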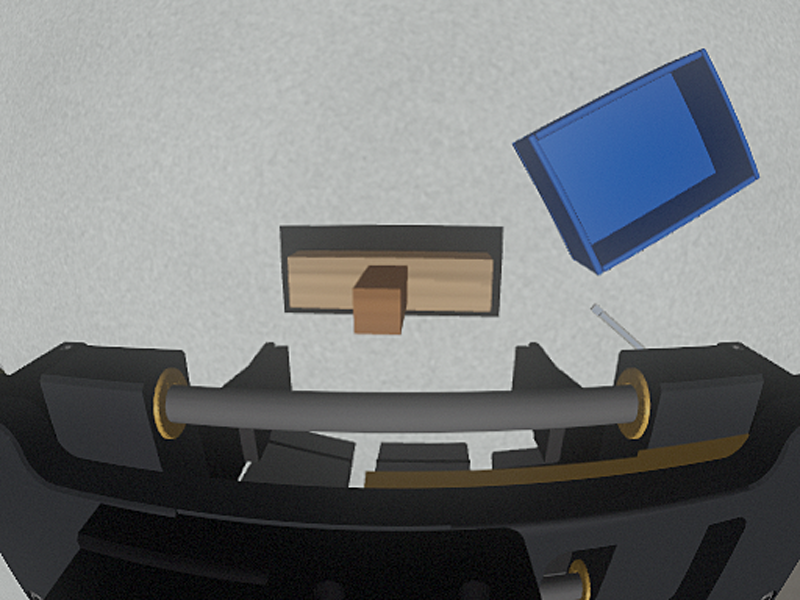

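The sweeper stands upright inside its mat: bar at about (287-495, 250-315), mat at (280-503, 226-317). Nine pictures viewed. Next I turn the jaws across the pack depth and go above pack 1, the far one.

```bash
python3 - <<'E'
from plan import *
quad('w2',.04,[(288,256),(494,258),(490,312),(288,307)])
quad('w2',.0,[(280,226),(503,227),(498,316),(284,312)])
plan([(.56,.23,.20,103,10),(.656,.1315,.20,103,6)])
E
```

```text
w2 c [0.5047 0.294 ] deck [-0.0343  0.3021] yaw 8.9 6.6 size 0.1409 0.0372
w2 c [0.5016 0.2938] deck [-0.0373  0.3023] yaw 9.1 8.5 size 0.1702 0.0695
to [  0.56   0.23   0.2  103.  ] n 10 {"translation": [[0.2, 0.7, -0.2], [0.1, 0.8, -0.2], [0.0, 0.8, -0.2], [-0.1, 0.8, -0.2], [-0.2, 0.7, -0.2], [-0.4, 0.7, -0.2], [-0.5, 0.6, -0.2], [-0.6, 0.5, -0.2], [-0.6, 0.4, -0.1], [-0.7, 0.3, -0.1]], "twist": [-9.4, -9.4, -9.4, -9.4, -9.4, -9.4, -9.4, -9.4, -9.4, -9.4]}
to [  0.656    0.1315   0.2    103.    ] n 6 {"translation": [[-2.0, 1.2, 0.1], [-2.0, 1.2, 0.1], [-2.0, 1.2, 0.1], [-2.0, 1.2, 0.1], [-2.0, 1.2, 0.1], [-2.0, 1.2, 0.1]], "twist": [-0.0, -0.0, -0.0, -0.0, -0.0, -0.0]}
```

Emit:
arm_command(translation=[[0.2, 0.7, -0.2], [0.1, 0.8, -0.2], [0.0, 0.8, -0.2], [-0.1, 0.8, -0.2], [-0.2, 0.7, -0.2], [-0.4, 0.7, -0.2], [-0.5, 0.6, -0.2], [-0.6, 0.5, -0.2], [-0.6, 0.4, -0.1], [-0.7, 0.3, -0.1]], twist=[-8, -8, -8, -8, -8, -8, -8, -8, -8, -8])

```text
time_s: 28.7
tool_pos: [0.5463, 0.2225, 0.1859]
tool_rot: [-175.0, 0.9, 91.9]
force: [-0.7, 0.0, 0.6]
grip_width: 0.0871
```

```bash
python3 - <<'E'
from plan import *
st()
plan([(.656,.1315,.20,103,9)])
E
```

```text
t 28.7 pos [0.5463 0.2225 0.1859] rot [-175.     0.9   91.9] deck [-0.0018  0.2259] yaw-deck 84.8 F [-0.7  0.   0.6] w 0.0871
to [  0.656    0.1315   0.2    103.    ] n 9 {"translation": [[-1.1, 1.2, -0.2], [-1.1, 1.1, -0.2], [-1.1, 1.1, -0.2], [-1.1, 1.1, -0.2], [-1.2, 1.1, -0.2], [-1.2, 1.0, -0.2], [-1.2, 1.0, -0.2], [-1.2, 1.0, -0.2], [-1.2, 1.0, -0.2]], "twist": [-1.2, -1.2, -1.2, -1.2, -1.2, -1.2, -1.2, -1.2, -1.2]}
```

Emit:
arm_command(translation=[[-1.1, 1.2, -0.3], [-1.1, 1.1, -0.3], [-1.1, 1.1, -0.2], [-1.1, 1.1, -0.2], [-1.2, 1.1, -0.2], [-1.2, 1.0, -0.2], [-1.2, 1.0, -0.2], [-1.0, 1.0, -0.2], [-0.6, 0.4, -0.2], [0, 0, 0]], twist=[-1.2, -1.2, -1.2, -1.2, -1.2, -1.2, -1.2, -1.2, 0, 0])

```text
time_s: 29.95
tool_pos: [0.6445, 0.133, 0.1857]
tool_rot: [-173.7, 0.1, 101.9]
force: [0.0, 0.2, 0.0]
grip_width: 0.087
```

```bash
python3 - <<'E'
from plan import *
st()
plan([(.656,.1315,.20,103)])
im=snap('wrist','w3');cv2.imwrite('pics/w3b.png',cv2.resize(im,(800,600),interpolation=cv2.INTER_CUBIC))
E
```

```text
t 29.95 pos [0.6445 0.133  0.1857] rot [-1.737e+02  1.000e-01  1.019e+02] deck [0.0845 0.125 ] yaw-deck 94.8 F [0.  0.2 0. ] w 0.087
to [  0.656    0.1315   0.2    103.    ] n 1 {"translation": [[-0.4, 0.9, -1.5]], "twist": [-1.1]}
```

View pics/w3b.png

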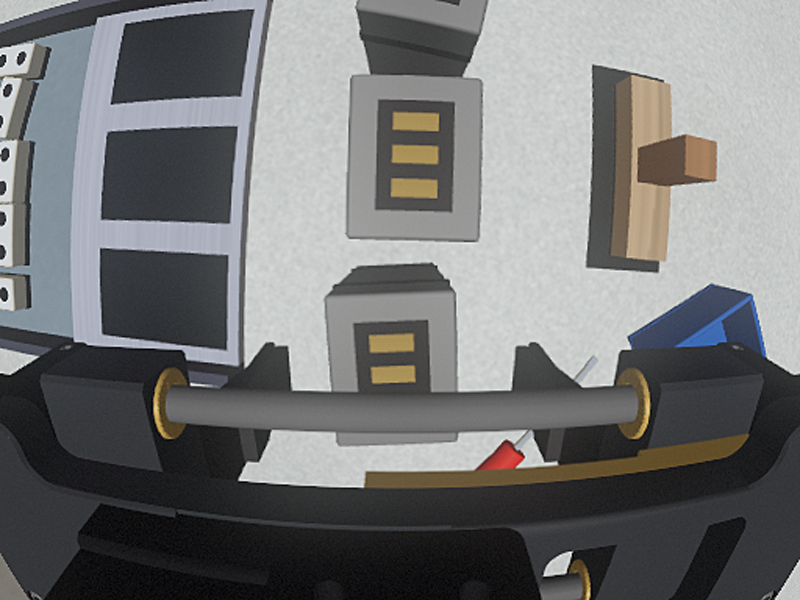

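Emit:
arm_command(translation=[[0, 0, -2], [0, 0, -2], [0, 0, -2], [0, 0, -2], [0, 0, -2], [0, 0, 0], [0, 0, 0]], twist=[0, 0, 0, 0, 0, 0, 0])

```text
time_s: 30.88
tool_pos: [0.6505, 0.1414, 0.2855]
tool_rot: [-173.4, -0.1, 102.3]
force: [0.1, -0.5, -1.1]
grip_width: 0.0871
```

Emit:
arm_command(translation=[[0, -3, 0], [0, -3, 0], [0, -3, 0], [0, -3, 0], [0, 0, 0], [0, 0, 0]], twist=[0, 0, 0, 0, 0, 0])

```text
time_s: 31.62
tool_pos: [0.5272, 0.1159, 0.2922]
tool_rot: [-172.8, -0.1, 102.4]
force: [1.0, -0.4, 1.0]
grip_width: 0.0868
```

Emit:
arm_command(translation=[[0, 1, 0], [0, 1, 0], [0, 1, 0], [0, 1, 0], [0, 1, 0], [0, 1, 0], [0, 1, 0], [0, 1, 0], [0, 0, 0], [0, 0, 0]], twist=[0, 0, 0, 0, 0, 0, 0, 0, 0, 0])

```text
time_s: 32.88
tool_pos: [0.6121, 0.1345, 0.2784]
tool_rot: [-172.6, -0.1, 102.3]
force: [0.7, -0.0, 0.6]
grip_width: 0.0869
```

Emit:
arm_command(translation=[[0, -1, 0], [0, -1, 0], [0, -1, 0], [0, -1, 0], [0, -1, 0], [0, -1, 0], [0, -1, 0], [0, -1, 0], [0, 0, 0], [0, 0, 0]], twist=[0, 0, 0, 0, 0, 0, 0, 0, 0, 0])

```text
time_s: 34.12
tool_pos: [0.5279, 0.116, 0.2911]
tool_rot: [-172.7, -0.1, 102.4]
force: [0.7, -0.0, 0.1]
grip_width: 0.0871
```

Emit:
arm_command(translation=[[0, 0, 3], [0, 0, 3], [0, 0, 0], [0, 0, -3], [0, 0, -3], [0, 0, 0], [0, 0, 0]], twist=[0, 0, 0, 0, 0, 0, 0])

```text
time_s: 35.0
tool_pos: [0.5308, 0.1167, 0.294]
tool_rot: [-172.9, -0.1, 102.3]
force: [-0.4, 0.2, 0.2]
grip_width: 0.0872
```

Emit:
arm_command(translation=[[1, 0, 0], [1, 0, 0], [1, 0, 0], [1, 0, 0], [1, 0, 0], [1, 0, 0], [1, 0, 0], [1, 0, 0], [0, 0, 0], [0, 0, 0]], twist=[0, 0, 0, 0, 0, 0, 0, 0, 0, 0])

```text
time_s: 36.25
tool_pos: [0.511, 0.2015, 0.2921]
tool_rot: [-172.7, -0.1, 102.5]
force: [0.8, 0.5, -0.3]
grip_width: 0.0875
```

Emit:
arm_command(translation=[[-1, 0, 0], [-1, 0, 0], [-1, 0, 0], [-1, 0, 0], [-1, 0, 0], [-1, 0, 0], [-1, 0, 0], [-1, 0, 0], [0, 0, 0], [0, 0, 0]], twist=[0, 0, 0, 0, 0, 0, 0, 0, 0, 0])

```text
time_s: 37.5
tool_pos: [0.53, 0.115, 0.2922]
tool_rot: [-172.7, -0.0, 102.2]
force: [-0.8, 0.9, -0.4]
grip_width: 0.0871
```

Emit:
arm_command(translation=[[4, 0, 0], [4, 0, 0], [0, 0, 0], [0, 0, 0], [-4, 0, 0], [-4, 0, 0], [0, 0, 0], [0, 0, 0]], twist=[0, 0, 0, 0, 0, 0, 0, 0])

```text
time_s: 38.5
tool_pos: [0.5303, 0.1134, 0.292]
tool_rot: [-172.8, -0.0, 102.1]
force: [-0.3, 0.6, 0.3]
grip_width: 0.0874
```

Emit:
arm_command(translation=[[0, 0, 0], [0, 0, 0], [0, 0, 0], [0, 0, 0], [0, 0, 0], [0, 0, 0], [0, 0, 0], [0, 0, 0], [0, 0, 0], [0, 0, 0]], twist=[3, 3, 3, 3, 3, 3, 3, 3, 0, 0])

```text
time_s: 39.75
tool_pos: [0.5282, 0.1226, 0.2919]
tool_rot: [-173.3, 2.8, 78.4]
force: [0.1, -0.4, -0.7]
grip_width: 0.087
```

Emit:
arm_command(translation=[[0, 0, 0], [0, 0, 0], [0, 0, 0], [0, 0, 0], [0, 0, 0], [0, 0, 0], [0, 0, 0], [0, 0, 0], [0, 0, 0], [0, 0, 0]], twist=[-3, -3, -3, -3, -3, -3, -3, -3, 0, 0])

```text
time_s: 41.0
tool_pos: [0.5276, 0.1249, 0.2918]
tool_rot: [-172.7, -0.3, 103.5]
force: [0.4, 0.9, -0.1]
grip_width: 0.0869
```

```bash
python3 - <<'E'
from plan import *
st(); print(telemetry.get_obs()['qpos'].round(1))
E
```

```text
t 41.0 pos [0.5276 0.1249 0.2918] rot [-172.7   -0.3  103.5] deck [-0.0324  0.1314] yaw-deck 96.3 F [ 0.4  0.9 -0.1] w 0.0869
[-19.9   9.5   4.8  86.5  -1.3  91.3  88.4]
```

Emit:
arm_command(translation=[[0, 5, 0], [0, 5, 0], [0, 0, 0], [0, 0, 0], [0, 0, 0]], twist=[0, 0, 0, 0, 0])

```text
time_s: 41.62
tool_pos: [0.6248, 0.1486, 0.278]
tool_rot: [-172.6, -0.3, 103.4]
force: [0.1, 0.6, -0.2]
grip_width: 0.0868
```

Emit:
arm_command(translation=[[0, -5, 0], [0, -5, 0], [0, 0, 0], [0, 0, 0], [0, 0, 0]], twist=[0, 0, 0, 0, 0])

```text
time_s: 42.25
tool_pos: [0.5241, 0.1245, 0.2929]
tool_rot: [-172.8, -0.3, 103.4]
force: [-0.3, 0.1, -0.3]
grip_width: 0.0867
```

Emit:
arm_command(translation=[[0, 0, -5], [0, 0, -5], [0, 0, 0], [0, 0, 0], [0, 0, 0]], twist=[0, 0, 0, 0, 0])

```text
time_s: 42.88
tool_pos: [0.5386, 0.1273, 0.3907]
tool_rot: [-172.4, -0.3, 103.4]
force: [-0.6, 0.4, 0.2]
grip_width: 0.087
```

Emit:
arm_command(translation=[[0, 0, 5], [0, 0, 5], [0, 0, 0], [0, 0, 0], [0, 0, 0]], twist=[0, 0, 0, 0, 0])

```text
time_s: 43.5
tool_pos: [0.5258, 0.1248, 0.2894]
tool_rot: [-172.4, -0.3, 103.4]
force: [-0.9, -0.2, 0.5]
grip_width: 0.087
```

Emit:
arm_command(translation=[[0, 0, 0], [0, 0, 0], [0, 0, 0], [0, 0, 0], [0, 0, 0], [0, 0, 0], [0, 0, 0], [0, 0, 0], [0, 0, 0], [0, 0, 0]], twist=[10, 10, 10, 10, 0, 0, 0, 0, 0, 0])

```text
time_s: 44.75
tool_pos: [0.5322, 0.1264, 0.3009]
tool_rot: [-174.9, 4.0, 62.8]
force: [0.2, 0.2, 0.2]
grip_width: 0.0875
```

Emit:
arm_command(translation=[[0, 0, 0], [0, 0, 0], [0, 0, 0], [0, 0, 0], [0, 0, 0], [0, 0, 0], [0, 0, 0], [0, 0, 0], [0, 0, 0], [0, 0, 0]], twist=[-10, -10, -10, -10, 0, 0, 0, 0, 0, 0])

```text
time_s: 46.0
tool_pos: [0.5319, 0.1263, 0.3003]
tool_rot: [-173.5, -0.3, 103.4]
force: [-0.1, -0.5, 0.4]
grip_width: 0.0874
```

Emit:
arm_command(translation=[[0, 0, 0], [0, 0, 0], [0, 0, 0], [0, 0, 0], [0, 0, 0], [0, 0, 0], [0, 0, 0]], twist=[10, 10, 10, 10, 0, 0, 0])

```text
time_s: 46.88
tool_pos: [0.5319, 0.1263, 0.3004]
tool_rot: [-174.8, 4.0, 62.7]
force: [0.5, 0.3, -0.0]
grip_width: 0.087
```

Emit:
arm_command(translation=[[0, 0, 0], [0, 0, 0], [0, 0, 0], [0, 0, 0], [0, 0, 0], [0, 0, 0], [0, 0, 0]], twist=[-10, -10, -10, -10, 0, 0, 0])

```text
time_s: 47.75
tool_pos: [0.5319, 0.1262, 0.3003]
tool_rot: [-173.5, -0.4, 103.8]
force: [-0.4, -0.5, -0.7]
grip_width: 0.087
```

Emit:
arm_command(translation=[[0, 0, 0], [0, 0, 0], [0, 0, 0], [0, 0, 0], [0, 0, 0], [0, 0, 0], [0, 0, 0]], twist=[10, 10, 10, 10, 0, 0, 0])

```text
time_s: 48.62
tool_pos: [0.5318, 0.1263, 0.3003]
tool_rot: [-174.8, 4.0, 62.7]
force: [-0.7, 0.4, 0.8]
grip_width: 0.087
```

Emit:
arm_command(translation=[[0, 0, 0], [0, 0, 0], [0, 0, 0], [0, 0, 0], [0, 0, 0], [0, 0, 0], [0, 0, 0]], twist=[-10, -10, -10, -10, 0, 0, 0])

```text
time_s: 49.5
tool_pos: [0.5318, 0.1262, 0.3003]
tool_rot: [-173.4, -0.4, 103.8]
force: [-0.1, -0.3, 0.0]
grip_width: 0.0867
```

Emit:
arm_command(translation=[[0, 0, 0], [0, 0, 0], [0, 0, 0], [0, 0, 0], [0, 0, 0], [0, 0, 0], [0, 0, 0], [0, 0, 0], [0, 0, 0], [0, 0, 0]], twist=[0, 0, 0, 0, 0, 0, 0, 0, 0, 0])

```text
time_s: 50.75
tool_pos: [0.5318, 0.1263, 0.3004]
tool_rot: [-173.5, -0.4, 103.7]
force: [0.2, -0.3, -0.8]
grip_width: 0.0871
```

Emit:
arm_command(translation=[[0, 0, -2], [0, 0, -2], [0, 0, -2], [0, 0, -2], [0, 0, -2], [0, 0, -1], [0, 0, 0], [0, 0, 0]], twist=[0, 0, 0, 0, 0, 0, 0, 0])

```text
time_s: 51.75
tool_pos: [0.544, 0.1285, 0.4112]
tool_rot: [-173.3, -0.4, 103.7]
force: [0.3, -0.6, 0.3]
grip_width: 0.0869
```

Emit:
arm_command(translation=[[0, 0, 6], [0, 0, 6], [0, 0, 0], [0, 0, 0], [0, 0, 0], [0, 0, 0], [0, 0, 0], [0, 0, 0]], twist=[0, 0, 0, 0, 0, 0, 0, 0])

```text
time_s: 52.75
tool_pos: [0.5338, 0.1268, 0.2963]
tool_rot: [-174.0, -0.4, 103.7]
force: [0.5, 0.3, -0.2]
grip_width: 0.0867
```

Emit:
arm_command(translation=[[0, 0, -2], [0, 0, -2], [0, 0, -2], [0, 0, -2], [0, 0, -2], [0, 0, -1], [0, 0, 0], [0, 0, 0]], twist=[0, 0, 0, 0, 0, 0, 0, 0])

```text
time_s: 53.75
tool_pos: [0.5453, 0.1287, 0.4085]
tool_rot: [-173.9, -0.4, 103.7]
force: [-0.2, -0.5, -1.0]
grip_width: 0.0873
```

Emit:
arm_command(translation=[[0, 0, 6], [0, 0, 6], [0, 0, 0], [0, 0, 0], [0, 0, 0], [0, 0, 0], [0, 0, 0], [0, 0, 0]], twist=[0, 0, 0, 0, 0, 0, 0, 0])

```text
time_s: 54.75
tool_pos: [0.5364, 0.1274, 0.2935]
tool_rot: [-174.6, -0.4, 103.7]
force: [-0.6, 0.0, 0.4]
grip_width: 0.087
```

Emit:
arm_command(translation=[[0, 0, -2.5], [0, 0, -2.5], [0, 0, -2.5], [0, 0, -2.5], [0, 0, -1.5], [0, 0, 0], [0, 0, 0]], twist=[0, 0, 0, 0, 0, 0, 0])

```text
time_s: 55.62
tool_pos: [0.5472, 0.1292, 0.4113]
tool_rot: [-174.6, -0.4, 103.7]
force: [0.3, 0.8, 0.0]
grip_width: 0.0874
```

Emit:
arm_command(translation=[[0, 0, 6.2], [0, 0, 0], [0, 0, 0], [0, 0, 0], [0, 0, 6.2], [0, 0, 0], [0, 0, 0], [0, 0, 0]], twist=[0, 0, 0, 0, 0, 0, 0, 0])

```text
time_s: 56.62
tool_pos: [0.544, 0.1294, 0.3009]
tool_rot: [-175.9, -0.4, 103.7]
force: [0.7, -0.4, 0.3]
grip_width: 0.087
```

Emit:
arm_command(translation=[[0, 0, -2], [0, 0, -2], [0, 0, -2], [0, 0, -2], [0, 0, -2], [0, 0, -1.5], [0, 0, 0], [0, 0, 0]], twist=[0, 0, 0, 0, 0, 0, 0, 0])

```text
time_s: 57.62
tool_pos: [0.5601, 0.1324, 0.4423]
tool_rot: [-178.1, -0.5, 103.7]
force: [-0.3, 0.1, -0.1]
grip_width: 0.0871
```

Emit:
arm_command(translation=[[0, 0, 6.2], [0, 0, 6.2], [0, 0, 0], [0, 0, 0], [0, 0, 0], [0, 0, 0]], twist=[0, 0, 0, 0, 0, 0])

```text
time_s: 58.38
tool_pos: [0.5598, 0.1335, 0.324]
tool_rot: [-178.9, -0.5, 103.7]
force: [-0.5, 0.9, -0.1]
grip_width: 0.087
```

Emit:
arm_command(translation=[[0, 0, -2], [0, 0, -2], [0, 0, -2], [0, 0, -2], [0, 0, -2], [0, 0, -1.5], [0, 0, 0], [0, 0, 0]], twist=[0, 0, 0, 0, 0, 0, 0, 0])

```text
time_s: 59.38
tool_pos: [0.5653, 0.1335, 0.4544]
tool_rot: [179.9, -0.6, 103.7]
force: [0.3, -0.4, 0.1]
grip_width: 0.0868
```

Emit:
arm_command(translation=[[0, 0, 6.2], [0, 0, 6.2], [0, 0, 0], [0, 0, 0], [0, 0, 0], [0, 0, 0]], twist=[0, 0, 0, 0, 0, 0])

```text
time_s: 60.12
tool_pos: [0.5682, 0.1354, 0.3347]
tool_rot: [179.3, -0.6, 103.7]
force: [0.0, 0.6, -0.5]
grip_width: 0.0872
```

```bash
python3 - <<'E'
from plan import *
st()
# pack tops from w3: pack1 and pack2 (800x600 px), order: TL,TR,BR,BL in picture
for n,q in dict(p1=[(328,293),(456,293),(457,440),(338,444)],p2=[(349,75),(482,79),(478,241),(347,237)]).items():
    P=np.array([px2w('w3',(u+.5)/1.5625-.5,(v+.5)/1.5625-.5,.15)[:2] for u,v in q]);m=P.mean(0)
    d=P[0]+P[1]-P[2]-P[3]; e=P[0]+P[3]-P[1]-P[2]
    print(n,m.round(4),np.round(w2d(*m),4),np.degrees(np.arctan2(-d[1],-d[0])).round(1),np.degrees(np.arctan2(e[0],-e[1])).round(1),np.hypot(*d)/2,np.hypot(*e)/2)
plan([(.656,.1315,.21,103)])
E
```

```text
t 60.12 pos [0.5682 0.1354 0.3347] rot [179.3  -0.6 103.7] deck [0.0091 0.1368] yaw-deck 96.6 F [ 0.   0.6 -0.5] w 0.0872
p1 [0.6574 0.1323] [0.0972 0.1227] 13.7 13.1 0.07395490013004932 0.058033581613221454
p2 [0.5593 0.1207] [-0.0016  0.1233] 10.8 10.4 0.07435725048535768 0.059064145801251494
to [  0.656    0.1315   0.21   103.    ] n 8 {"translation": [[-0.3, 1.0, 1.6], [-0.3, 1.0, 1.6], [-0.3, 1.0, 1.6], [-0.3, 1.0, 1.6], [-0.3, 1.0, 1.6], [-0.3, 1.0, 1.6], [-0.3, 1.0, 1.6], [-0.3, 1.0, 1.6]], "twist": [0.1, 0.1, 0.1, 0.1, 0.1, 0.1, 0.1, 0.1]}
```

Emit:
arm_command(translation=[[-0.3, 1.0, 1.2], [-0.3, 1.0, 1.5], [-0.3, 1.0, 1.5], [-0.3, 1.0, 1.5], [-0.3, 1.0, 1.5], [-0.3, 1.0, 1.5], [-0.3, 1.0, 1.5], [-0.2, 0.8, 1.0], [0, 0.4, 0.5], [0, 0, 0]], twist=[0.1, 0.1, 0.1, 0.1, 0, 0, 0, 0, 0, 0])

```text
time_s: 61.38
tool_pos: [0.6617, 0.1334, 0.2098]
tool_rot: [179.3, -0.6, 103.3]
force: [-0.1, 1.0, -0.6]
grip_width: 0.0871
```

```bash
python3 - <<'E'
from plan import *
st()
plan([(.657,.132,.17,103.4),(.657,.132,.096,103.4,6)])
E
```

```text
t 61.38 pos [0.6617 0.1334 0.2098] rot [179.3  -0.6 103.3] deck [0.1016 0.1232] yaw-deck 96.1 F [-0.1  1.  -0.6] w 0.0871
to [  0.657   0.132   0.17  103.4  ] n 3 {"translation": [[-0.0, -0.2, 1.3], [-0.0, -0.2, 1.3], [-0.0, -0.2, 1.3]], "twist": [-0.0, -0.0, -0.0]}
to [6.570e-01 1.320e-01 9.600e-02 1.034e+02] n 6 {"translation": [[-0.0, -0.0, 1.2], [-0.0, -0.0, 1.2], [-0.0, -0.0, 1.2], [-0.0, -0.0, 1.2], [-0.0, -0.0, 1.2], [-0.0, -0.0, 1.2]], "twist": [-0.0, -0.0, -0.0, -0.0, -0.0, -0.0]}
```

Emit:
arm_command(translation=[[0, -0.2, 1.3], [0, -0.1, 1.3], [0, -0.1, 1.3], [0, 0, 1.3], [0, 0, 1.3], [0, 0, 1.3], [0, 0, 1.3], [0, 0, 1.3], [0, 0, 0.8], [0, 0, 0]], twist=[0, 0, 0, 0, 0, 0, 0, 0, 0, 0])

```text
time_s: 62.62
tool_pos: [0.6581, 0.1343, 0.0903]
tool_rot: [179.3, -0.6, 103.3]
force: [-0.4, -0.8, 0.5]
grip_width: 0.0872
```

Emit:
arm_command(translation=[[0, 0, 0], [0, 0, 0], [0, 0, 0], [0, 0, 0], [0, 0, 0], [0, 0, 0]], twist=[0, 0, 0, 0, 0, 0], grip=0, force=40)

```text
time_s: 63.38
tool_pos: [0.6596, 0.134, 0.0921]
tool_rot: [179.1, -0.6, 103.3]
force: [0.8, 0.3, -1.1]
grip_width: 0.0603
```

```bash
python3 - <<'E'
from plan import *
st()
x,y,z=telemetry.get_obs()['tool_pos']
plan([(x,y,z+.005,YD+90),(*d2w(.1,.050),z+.005,YD+90,10),(*d2w(.1,.034),z+.005,YD+90,2)])
E
```

```text
t 63.38 pos [0.6596 0.134  0.0921] rot [179.1  -0.6 103.3] deck [0.0996 0.1241] yaw-deck 96.2 F [ 0.8  0.3 -1.1] w 0.0603
to [6.59600e-01 1.34000e-01 9.71000e-02 9.71158e+01] n 1 {"translation": [[0.0, 0.0, -0.5]], "twist": [6.2]}
to [6.69100e-01 6.05000e-02 9.71000e-02 9.71158e+01] n 10 {"translation": [[-0.7, 0.0, -0.0], [-0.7, 0.0, -0.0], [-0.7, 0.0, -0.0], [-0.7, 0.0, -0.0], [-0.7, 0.0, -0.0], [-0.7, 0.0, -0.0], [-0.7, 0.0, -0.0], [-0.7, 0.0, -0.0], [-0.7, 0.0, -0.0], [-0.7, 0.0, -0.0]], "twist": [-0.0, -0.0, -0.0, -0.0, -0.0, -0.0, -0.0, -0.0, -0.0, -0.0]}
to [6.71100e-01 4.47000e-02 9.71000e-02 9.71158e+01] n 2 {"translation": [[-0.8, 0.0, -0.0], [-0.8, 0.0, -0.0]], "twist": [-0.0, -0.0]}
```

Emit:
arm_command(translation=[[0, 0, -0.5], [0, 0, 0], [-0.7, 0.0, 0], [-0.7, 0.0, 0], [-0.7, 0, 0], [-0.7, 0, 0], [-0.7, 0, 0], [-0.7, 0, 0], [-0.7, 0, 0], [0, 0, 0]], twist=[0, 2, 2, 2, 0, 0, 0, 0, 0, 0])

```text
time_s: 64.62
tool_pos: [0.6648, 0.0804, 0.0946]
tool_rot: [179.4, -0.6, 96.8]
force: [-1.1, -0.3, -2.4]
grip_width: 0.0601
```

```bash
python3 - <<'E'
from plan import *
st()
plan([(*d2w(.1025,.035),.096,YD+90)])
E
```

```text
t 64.62 pos [0.6648 0.0804 0.0946] rot [179.4  -0.6  96.8] deck [0.0981 0.0703] yaw-deck 89.6 F [-1.1 -0.3 -2.4] w 0.0601
to [6.73500e-01 4.60000e-02 9.60000e-02 9.71158e+01] n 2 {"translation": [[-1.8, 0.2, -0.1], [-1.8, 0.2, -0.1]], "twist": [-0.2, -0.2]}
```

Emit:
arm_command(translation=[[-0.7, 0.1, -0.1], [-0.7, 0.1, 0], [-0.7, 0.1, 0], [-0.7, 0.1, 0], [-0.5, 0, 0], [-0.3, 0, 0], [0, 0, 0]], twist=[-0.2, 0, 0, 0, 0, 0, 0])

```text
time_s: 65.5
tool_pos: [0.6737, 0.0431, 0.0953]
tool_rot: [179.4, -0.6, 97.0]
force: [-0.2, 0.1, -2.6]
grip_width: 0.0599
```

```bash
python3 - <<'E'
from plan import *
st()
E
```

```text
t 65.5 pos [0.6737 0.0431 0.0953] rot [179.4  -0.6  97. ] deck [0.1024 0.0322] yaw-deck 89.9 F [-0.2  0.1 -2.6] w 0.0599
```

Emit:
arm_command(translation=[[-0.2, 0, 0], [-0.2, 0, 0.2], [-0.2, 0, 0.2]], twist=[0, 0, 0])

```text
time_s: 65.88
tool_pos: [0.6744, 0.0401, 0.0921]
tool_rot: [179.4, -0.8, 97.1]
force: [-4.1, 3.6, 6.9]
grip_width: 0.0598
```

```bash
python3 - <<'E'
from plan import *
st()
E
```

```text
t 65.88 pos [0.6744 0.0401 0.0921] rot [179.4  -0.8  97.1] deck [0.1027 0.029 ] yaw-deck 90.0 F [-4.1  3.6  6.9] w 0.0598
```

Emit:
arm_command(translation=[[0, 0, 0], [0, 0, 0], [0, 0, 0], [0, 0, 0], [0, 0, 0]], twist=[0, 0, 0, 0, 0], grip=100)

```text
time_s: 66.5
tool_pos: [0.6762, 0.0385, 0.0937]
tool_rot: [179.1, -0.7, 97.1]
force: [0.6, -0.6, -0.9]
grip_width: 0.0866
```

Emit:
arm_command(translation=[[0, 0, -1.5], [0, 0, -1.8], [0, 0, -1.8], [0, 0, -1.8], [0, 0, -1.8], [0, 0, -0.8], [0, 0, 0]], twist=[0, 0, 0, 0, 0, 0, 0])

```text
time_s: 67.38
tool_pos: [0.676, 0.037, 0.1984]
tool_rot: [178.9, -0.7, 97.1]
force: [-0.4, -0.3, -0.7]
grip_width: 0.0873
```

```bash
python3 - <<'E'
from plan import *
st()
plan([(*d2w(.1,.10),.185,YD+90,6),(*d2w(.1,.098),.118,YD+90,5)])
E
```

```text
t 67.38 pos [0.676  0.037  0.1984] rot [178.9  -0.7  97.1] deck [0.1039 0.0258] yaw-deck 90.0 F [-0.4 -0.3 -0.7] w 0.0873
to [ 0.663   0.1101  0.185  97.1158] n 6 {"translation": [[1.2, -0.1, 0.2], [1.2, -0.1, 0.2], [1.2, -0.1, 0.2], [1.2, -0.1, 0.2], [1.2, -0.1, 0.2], [1.2, -0.1, 0.2]], "twist": [-0.0, -0.0, -0.0, -0.0, -0.0, -0.0]}
to [ 0.6632  0.1082  0.118  97.1158] n 5 {"translation": [[-0.1, -0.0, 1.3], [-0.1, -0.0, 1.3], [-0.1, -0.0, 1.3], [-0.1, -0.0, 1.3], [-0.1, -0.0, 1.3]], "twist": [-0.0, -0.0, -0.0, -0.0, -0.0]}
```

Emit:
arm_command(translation=[[1.2, -0.1, 0], [1.2, -0.1, 0], [1.2, -0.1, 0], [1.2, -0.1, 0], [1.2, -0.1, 0], [1.2, -0.1, 0], [0.3, 0, 0], [0, 0, 0], [0, 0, 0], [0, 0, 0]], twist=[0, 0, 0, 0, 0, 0, 0, 0, 0, 0], grip=0)

```text
time_s: 68.62
tool_pos: [0.6581, 0.1168, 0.1962]
tool_rot: [179.1, -0.7, 97.2]
force: [0.4, -0.6, -0.0]
grip_width: 0.0016
```

Emit:
arm_command(translation=[[0, 0, 1.3], [0, 0, 1.5], [0, 0, 1.5], [0, 0, 1.5], [0, 0, 1.5], [0, 0, 0.6], [0, 0, 0]], twist=[0, 0, 0, 0, 0, 0, 0])

```text
time_s: 69.5
tool_pos: [0.658, 0.1167, 0.1093]
tool_rot: [179.4, -0.7, 97.1]
force: [0.9, 0.4, -0.9]
grip_width: 0.0005
```

```bash
python3 - <<'E'
from plan import *
st()
plan([(*d2w(.1,.015),.118,YD+90,11)])
a=snap('scene','s4')
cv2.imwrite('pics/s4b.png',cv2.convertScaleAbs(cv2.resize(a[110:320,180:350],(612,756),interpolation=cv2.INTER_CUBIC)[:600],alpha=1.5))
E
```

```text
t 69.5 pos [0.658  0.1167 0.1093] rot [179.4  -0.7  97.1] deck [0.0959 0.1071] yaw-deck 90.0 F [ 0.9  0.4 -0.9] w 0.0005
to [6.73500e-01 2.58000e-02 1.18000e-01 9.71158e+01] n 11 {"translation": [[-0.8, 0.0, -0.1], [-0.8, 0.0, -0.1], [-0.8, 0.0, -0.1], [-0.8, 0.0, -0.1], [-0.8, 0.0, -0.1], [-0.8, 0.0, -0.1], [-0.8, 0.0, -0.1], [-0.8, 0.0, -0.1], [-0.8, 0.0, -0.1], [-0.8, 0.0, -0.1], [-0.8, 0.0, -0.1]], "twist": [-0.0, -0.0, -0.0, -0.0, -0.0, -0.0, -0.0, -0.0, -0.0, -0.0, -0.0]}
```

View pics/s4b.png

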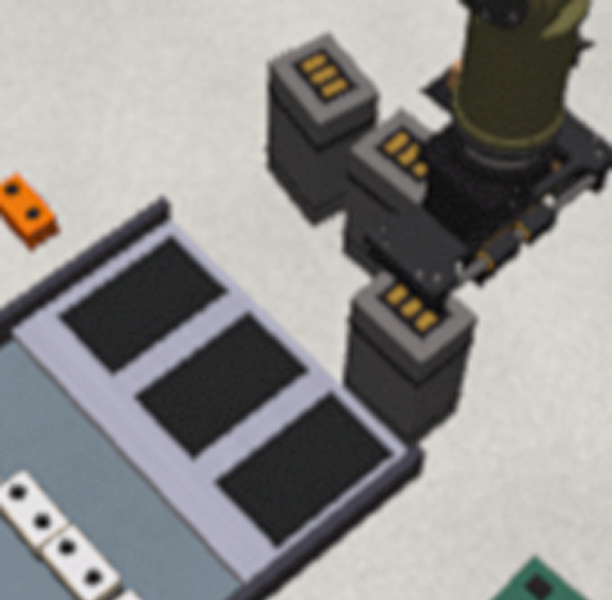

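Emit:
arm_command(translation=[[-0.8, 0.1, -0.3], [-0.8, 0.1, -0.3], [-0.8, 0.1, -0.1], [-0.8, 0, 0], [-0.8, 0, 0], [-0.8, 0, 0], [-0.8, 0, 0], [-0.8, 0, 0]], twist=[0, 0, 0, 0, 0, 0, 0, 0])

```text
time_s: 70.55
tool_pos: [0.6718, 0.0506, 0.1199]
tool_rot: [179.0, -0.8, 97.1]
force: [-0.1, 0.5, 0.6]
grip_width: 0.0006
```

Emit:
arm_command(translation=[[-0.8, 0, 0], [-0.8, 0, 0], [-0.8, 0, 0], [-0.5, 0, 0], [0, 0, 0], [0, 0, 0]], twist=[0, 0, 0, 0, 0, 0])

```text
time_s: 71.3
tool_pos: [0.6749, 0.0171, 0.1182]
tool_rot: [179.1, -0.7, 97.0]
force: [-0.0, -0.3, -0.4]
grip_width: 0.0005
```

```bash
python3 - <<'E'
from plan import *
st()
a=snap('scene','s5')
cv2.imwrite('pics/s5b.png',cv2.convertScaleAbs(cv2.resize(a[110:320,180:350],(612,756),interpolation=cv2.INTER_CUBIC)[:600],alpha=1.5))
E
```

```text
t 71.3 pos [0.6749 0.0171 0.1182] rot [179.1  -0.7  97. ] deck [0.1003 0.0062] yaw-deck 89.9 F [-0.  -0.3 -0.4] w 0.0005
```

View pics/s5b.png

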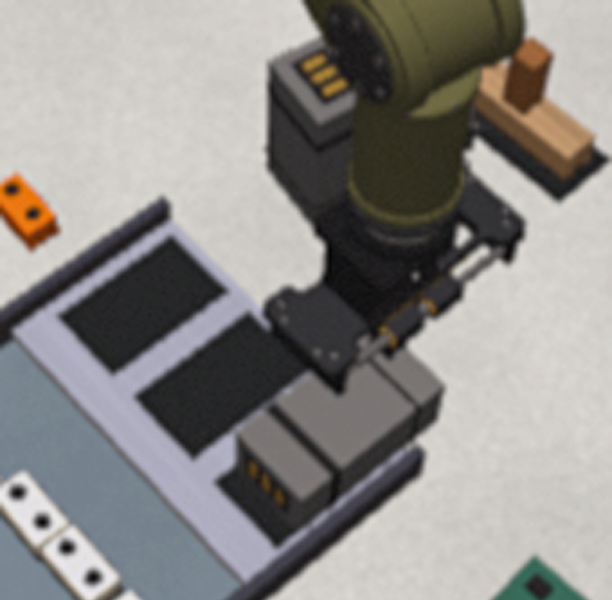

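Emit:
arm_command(translation=[[0, 0, -1.5], [0, 0, -1.8], [0, 0, -1.8], [0, 0, -1.8], [0, 0, -1.0], [0, 0, -0.3], [0, 0, 0]], twist=[0, 0, 0, 0, 0, 0, 0], grip=100)

```text
time_s: 72.22
tool_pos: [0.6747, 0.0171, 0.2086]
tool_rot: [178.9, -0.7, 97.1]
force: [0.1, -1.2, -0.1]
grip_width: 0.0621
```

```bash
python3 - <<'E'
from plan import *
st()
plan([(.5585,.121,.20,100.6,10)])
E
```

```text
t 72.22 pos [0.6747 0.0171 0.2086] rot [178.9  -0.7  97.1] deck [0.1001 0.0062] yaw-deck 90.0 F [ 0.1 -1.2 -0.1] w 0.0621
to [  0.5585   0.121    0.2    100.6   ] n 10 {"translation": [[1.2, -1.0, 0.1], [1.2, -1.0, 0.1], [1.2, -1.0, 0.1], [1.2, -1.0, 0.1], [1.2, -1.0, 0.1], [1.2, -1.0, 0.1], [1.2, -1.0, 0.1], [1.2, -1.0, 0.1], [1.2, -1.0, 0.1], [1.2, -1.0, 0.1]], "twist": [-0.4, -0.4, -0.4, -0.4, -0.4, -0.4, -0.4, -0.4, -0.4, -0.4]}
```

Emit:
arm_command(translation=[[1.2, -1.0, 0], [1.2, -1.0, 0], [1.2, -1.0, 0], [1.2, -1.0, 0], [1.2, -1.0, 0], [1.2, -1.0, 0], [1.2, -1.0, 0], [1.2, -1.0, 0], [0.8, -0.7, 0], [0.3, -0.2, 0]], twist=[-0.4, -0.4, -0.4, -0.4, -0.4, -0.4, -0.4, -0.4, -0.4, 0])

```text
time_s: 73.47
tool_pos: [0.5608, 0.1172, 0.2064]
tool_rot: [179.0, -0.7, 101.1]
force: [0.8, 0.2, 0.4]
grip_width: 0.087
```

Emit:
arm_command(translation=[[0, 0, 0.5], [0, 0, 0], [0, 0, 0]], twist=[0, 0, 0])

```text
time_s: 73.85
tool_pos: [0.5615, 0.1162, 0.2008]
tool_rot: [179.0, -0.6, 101.0]
force: [0.1, -0.4, 0.6]
grip_width: 0.087
```

```bash
python3 - <<'E'
from plan import *
st()
plan([(.5585,.121,.092,100.6,8)])
E
```

```text
t 73.85 pos [0.5615 0.1162 0.2008] rot [179.   -0.6 101. ] deck [1.000e-04 1.186e-01] yaw-deck 93.9 F [ 0.1 -0.4  0.6] w 0.087
to [5.585e-01 1.210e-01 9.200e-02 1.006e+02] n 8 {"translation": [[0.1, -0.0, 1.4], [0.1, -0.0, 1.4], [0.1, -0.0, 1.4], [0.1, -0.0, 1.4], [0.1, -0.0, 1.4], [0.1, -0.0, 1.4], [0.1, -0.0, 1.4], [0.1, -0.0, 1.4]], "twist": [0.0, 0.0, 0.0, 0.0, 0.0, 0.0, 0.0, 0.0]}
```

Emit:
arm_command(translation=[[0.4, -0.1, 1.0], [0.2, 0, 1.3], [0, 0, 1.4], [0, 0, 1.4], [0, 0, 1.4], [0, 0, 1.4], [0, 0, 1.4], [0, 0, 1.0], [0, 0, 0.4], [0, 0, 0]], twist=[0, 0, 0, 0, 0, 0, 0, 0, 0, 0])

```text
time_s: 75.1
tool_pos: [0.5602, 0.1231, 0.0846]
tool_rot: [179.2, -0.6, 100.9]
force: [0.3, -0.6, -0.2]
grip_width: 0.0871
```

Emit:
arm_command(translation=[[0, 0, 0], [0, 0, 0], [0, 0, 0], [0, 0, 0], [0, 0, 0], [0, 0, 0]], twist=[0, 0, 0, 0, 0, 0], grip=0, force=40)

```text
time_s: 75.85
tool_pos: [0.5612, 0.1229, 0.0861]
tool_rot: [179.0, -0.6, 100.9]
force: [0.1, -0.2, -1.3]
grip_width: 0.0602
```

```bash
python3 - <<'E'
from plan import *
st()
z=telemetry.get_obs()['tool_pos'][2]
plan([(*d2w(.001,.034),z+.004,YD+90,12)])
E
```

```text
t 75.85 pos [0.5612 0.1229 0.0861] rot [179.   -0.6 100.9] deck [0.0006 0.1253] yaw-deck 93.8 F [ 0.1 -0.2 -1.3] w 0.0602
to [5.72900e-01 3.24000e-02 9.01000e-02 9.71158e+01] n 12 {"translation": [[-0.8, -0.0, -0.0], [-0.8, -0.0, -0.0], [-0.8, -0.0, -0.0], [-0.8, -0.0, -0.0], [-0.8, -0.0, -0.0], [-0.8, -0.0, -0.0], [-0.8, -0.0, -0.0], [-0.8, -0.0, -0.0], [-0.8, -0.0, -0.0], [-0.8, -0.0, -0.0], [-0.8, -0.0, -0.0], [-0.8, -0.0, -0.0]], "twist": [0.3, 0.3, 0.3, 0.3, 0.3, 0.3, 0.3, 0.3, 0.3, 0.3, 0.3, 0.3]}
```

Emit:
arm_command(translation=[[0, 0, -0.5], [0, 0, -0.2], [-0.8, 0, 0], [-0.8, 0, 0], [-0.8, 0, 0], [-0.8, 0, 0], [-0.8, 0, 0], [-0.8, 0, 0], [-0.8, 0, 0], [0, 0, 0]], twist=[0, 0.4, 0.6, 0.6, 0.6, 0.6, 0.6, 0.4, 0, 0])

```text
time_s: 77.1
tool_pos: [0.5684, 0.0619, 0.0909]
tool_rot: [179.3, -0.6, 96.8]
force: [0.4, 1.3, -3.4]
grip_width: 0.0596
```

```bash
python3 - <<'E'
from plan import *
st()
z=telemetry.get_obs()['tool_pos'][2]
plan([(*d2w(.001,.034),z,YD+90,5)])
E
```

```text
t 77.1 pos [0.5684 0.0619 0.0909] rot [179.3  -0.6  96.8] deck [0.0002 0.0639] yaw-deck 89.6 F [ 0.4  1.3 -3.4] w 0.0596
to [5.72900e-01 3.24000e-02 9.09000e-02 9.71158e+01] n 5 {"translation": [[-0.6, 0.0, -0.0], [-0.6, 0.0, -0.0], [-0.6, 0.0, -0.0], [-0.6, 0.0, -0.0], [-0.6, 0.0, -0.0]], "twist": [-0.1, -0.1, -0.1, -0.1, -0.1]}
```

Emit:
arm_command(translation=[[-0.6, 0, 0], [-0.6, 0, 0], [-0.6, 0, 0], [-0.6, 0, 0], [-0.5, 0, 0], [0, 0, 0.2], [0, 0, 0]], twist=[-0.3, 0, 0, 0, 0, 0, 0])

```text
time_s: 77.97
tool_pos: [0.5722, 0.0319, 0.0884]
tool_rot: [179.3, -0.6, 97.1]
force: [0.4, 1.0, -2.7]
grip_width: 0.0598
```

```bash
python3 - <<'E'
from plan import *
st()
E
```

```text
t 77.97 pos [0.5722 0.0319 0.0884] rot [179.3  -0.6  97.1] deck [0.0002 0.0336] yaw-deck 90.0 F [ 0.4  1.  -2.7] w 0.0598
```

Emit:
arm_command(translation=[[-0.2, 0, 0.1], [-0.2, 0, 0.2], [-0.2, 0, 0.2], [-0.2, 0, 0.1]], twist=[0, 0, 0, 0])

```text
time_s: 78.47
tool_pos: [0.5738, 0.028, 0.0864]
tool_rot: [179.2, -0.9, 97.3]
force: [-0.1, -0.8, -3.2]
grip_width: 0.0599
```

```bash
python3 - <<'E'
from plan import *
st()
E
```

```text
t 78.47 pos [0.5738 0.028  0.0864] rot [179.2  -0.9  97.3] deck [0.0014 0.0296] yaw-deck 90.2 F [-0.1 -0.8 -3.2] w 0.0599
```

Emit:
arm_command(translation=[[-0.2, 0, 0.2], [-0.2, 0, 0.2]], twist=[0, 0])

```text
time_s: 78.72
tool_pos: [0.5746, 0.0275, 0.0866]
tool_rot: [179.1, -1.2, 97.4]
force: [-7.1, 3.2, 14.0]
grip_width: 0.0601
```

```bash
python3 - <<'E'
from plan import *
st()
E
```

```text
t 78.72 pos [0.5746 0.0275 0.0866] rot [179.1  -1.2  97.4] deck [0.0021 0.0289] yaw-deck 90.3 F [-7.1  3.2 14. ] w 0.0601
```

Butted against the edge and on the bench. Release, then go round behind it.

Emit:
arm_command(translation=[[0, 0, 0], [0, 0, 0], [0, 0, 0], [0, 0, 0], [0, 0, 0]], twist=[0, 0, 0, 0, 0], grip=100)

```text
time_s: 79.35
tool_pos: [0.5762, 0.0261, 0.087]
tool_rot: [179.0, -1.1, 97.3]
force: [-0.5, -0.7, 0.5]
grip_width: 0.0863
```

Emit:
arm_command(translation=[[0, 0, -1.5], [0, 0, -1.8], [0, 0, -1.8], [0, 0, -1.8], [0, 0, -1.8], [0, 0, -1.2], [0, 0, -0.5], [0, 0, 0]], twist=[0, 0, 0, 0, 0, 0, 0, 0])

```text
time_s: 80.35
tool_pos: [0.5754, 0.0237, 0.2005]
tool_rot: [178.7, -1.1, 97.3]
force: [0.5, 0.9, -0.9]
grip_width: 0.087
```

Emit:
arm_command(translation=[[1.2, 0, 0], [1.2, 0, 0], [1.2, 0, 0], [1.2, 0, 0], [1.2, 0, 0], [1.2, 0, 0], [0.3, 0, 0], [0, 0, 0], [0, 0, 0], [0, 0, 0]], twist=[0, 0, 0, 0, 0, 0, 0, 0, 0, 0], grip=0)

```text
time_s: 81.6
tool_pos: [0.5637, 0.1041, 0.1996]
tool_rot: [179.0, -1.1, 97.4]
force: [0.1, -0.2, 0.2]
grip_width: 0.0014
```

```bash
python3 - <<'E'
from plan import *
st()
plan([(*d2w(.0,.105),.116,YD+90,7)])
E
```

```text
t 81.6 pos [0.5637 0.1041 0.1996] rot [179.   -1.1  97.4] deck [0.0008 0.1063] yaw-deck 90.3 F [ 0.1 -0.2  0.2] w 0.0014
to [ 0.5631  0.1027  0.116  97.1158] n 7 {"translation": [[-0.0, -0.0, 1.2], [-0.0, -0.0, 1.2], [-0.0, -0.0, 1.2], [-0.0, -0.0, 1.2], [-0.0, -0.0, 1.2], [-0.0, -0.0, 1.2], [-0.0, -0.0, 1.2]], "twist": [0.0, 0.0, 0.0, 0.0, 0.0, 0.0, 0.0]}
```

Emit:
arm_command(translation=[[0, 0, 1.2], [0, 0, 1.3], [0, 0, 1.3], [0, 0, 1.3], [0, 0, 1.3], [0, 0, 0.8], [0, 0, 0]], twist=[0, 0, 0, 0, 0, 0, 0])

```text
time_s: 82.48
tool_pos: [0.5638, 0.1046, 0.1207]
tool_rot: [179.2, -1.0, 97.3]
force: [-0.5, -0.2, -0.5]
grip_width: 0.0004
```

```bash
python3 - <<'E'
from plan import *
st()
plan([(*d2w(.0,.02),.118,YD+90,11)])
E
```

```text
t 82.47 pos [0.5638 0.1046 0.1207] rot [179.2  -1.   97.3] deck [0.0009 0.1068] yaw-deck 90.2 F [-0.5 -0.2 -0.5] w 0.0004
to [5.73600e-01 1.84000e-02 1.18000e-01 9.71158e+01] n 11 {"translation": [[-0.8, -0.0, 0.0], [-0.8, -0.0, 0.0], [-0.8, -0.0, 0.0], [-0.8, -0.0, 0.0], [-0.8, -0.0, 0.0], [-0.8, -0.0, 0.0], [-0.8, -0.0, 0.0], [-0.8, -0.0, 0.0], [-0.8, -0.0, 0.0], [-0.8, -0.0, 0.0], [-0.8, -0.0, 0.0]], "twist": [0.0, 0.0, 0.0, 0.0, 0.0, 0.0, 0.0, 0.0, 0.0, 0.0, 0.0]}
```

Emit:
arm_command(translation=[[-0.8, 0, 0], [-0.8, 0, 0], [-0.8, 0, 0], [-0.8, 0, 0], [-0.8, 0, 0], [-0.8, 0, 0], [-0.8, 0, 0], [-0.8, 0, 0], [-0.8, 0, 0], [-0.8, 0, 0]], twist=[0, 0, 0, 0, 0, 0, 0, 0, 0, 0])

```text
time_s: 83.72
tool_pos: [0.5764, 0.0203, 0.1215]
tool_rot: [178.9, -1.1, 97.3]
force: [0.2, -1.1, 0.0]
grip_width: 0.0008
```

Emit:
arm_command(translation=[[-0.8, 0, 0], [-0.6, 0, 0], [0, 0, 0], [0, 0, 0]], twist=[0, 0, 0, 0])

```text
time_s: 84.22
tool_pos: [0.5779, 0.0039, 0.1206]
tool_rot: [179.0, -1.0, 97.2]
force: [-0.8, 0.3, 0.1]
grip_width: 0.0003
```

Emit:
arm_command(translation=[[0, 0, -1.5], [0, 0, -1.8], [0, 0, -1.8], [0, 0, -1.8], [0, 0, -1.0], [0, 0, -0.3], [0, 0, 0]], twist=[0, 0, 0, 0, 0, 0, 0], grip=100)

```text
time_s: 85.1
tool_pos: [0.5774, 0.0032, 0.2107]
tool_rot: [178.8, -1.1, 97.3]
force: [-0.3, 0.3, 0.1]
grip_width: 0.0628
```

```bash
python3 - <<'E'
from plan import *
st()
plan([(.456,.1073,.20,89.7,9)])
a=snap('scene','s6')
cv2.imwrite('pics/s6b.png',cv2.convertScaleAbs(cv2.resize(a[110:320,150:350],(630,662),interpolation=cv2.INTER_CUBIC)[:600],alpha=1.5))
E
```

```text
t 85.1 pos [0.5774 0.0032 0.2107] rot [178.8  -1.1  97.3] deck [0.0019 0.0045] yaw-deck 90.2 F [-0.3  0.3  0.1] w 0.0628
to [ 0.456   0.1073  0.2    89.7   ] n 9 {"translation": [[1.3, -1.2, 0.1], [1.3, -1.2, 0.1], [1.3, -1.2, 0.1], [1.3, -1.3, 0.1], [1.2, -1.3, 0.1], [1.2, -1.3, 0.1], [1.2, -1.3, 0.1], [1.2, -1.3, 0.1], [1.2, -1.3, 0.1]], "twist": [0.8, 0.8, 0.8, 0.8, 0.8, 0.8, 0.8, 0.8, 0.8]}
```

View pics/s6b.png

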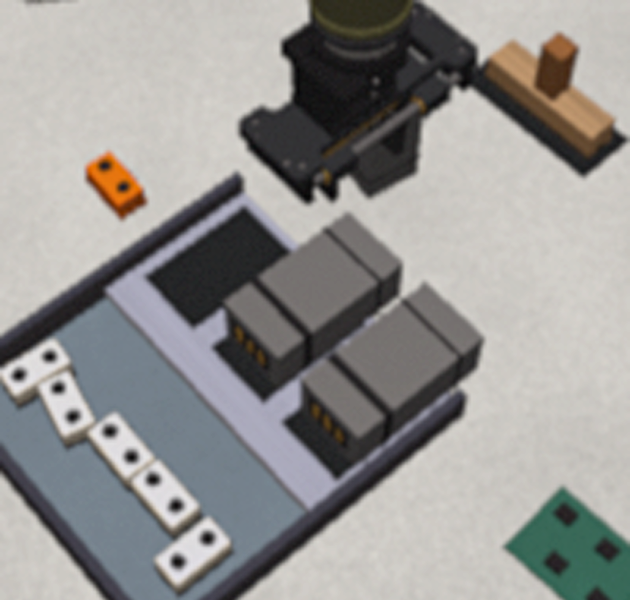

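Emit:
arm_command(translation=[[1.3, -1.2, 0], [1.3, -1.2, 0], [1.3, -1.2, 0], [1.3, -1.3, 0], [1.2, -1.3, 0], [1.2, -1.3, 0], [1.2, -1.3, 0], [1.2, -1.2, 0], [0.6, -0.6, 0], [0, 0, 0]], twist=[0.9, 0.9, 0.9, 0.9, 0.8, 0.8, 0.8, 0.8, 0.8, 0])

```text
time_s: 86.4
tool_pos: [0.4563, 0.1033, 0.2023]
tool_rot: [179.8, -1.0, 89.4]
force: [-0.1, -0.6, 0.3]
grip_width: 0.0869
```

Emit:
arm_command(translation=[[0, 0, 0.5], [0, 0, 0]], twist=[0, 0])

```text
time_s: 86.65
tool_pos: [0.4569, 0.1023, 0.1965]
tool_rot: [179.8, -1.0, 89.3]
force: [-0.2, -0.5, -0.1]
grip_width: 0.0873
```

```bash
python3 - <<'E'
from plan import *
st()
plan([(.458,.1075,.094,89.7,9)])
E
```

```text
t 86.65 pos [0.4569 0.1023 0.1965] rot [179.8  -1.   89.3] deck [-0.1054  0.1177] yaw-deck 82.2 F [-0.2 -0.5 -0.1] w 0.0873
to [ 0.458   0.1075  0.094  89.7   ] n 9 {"translation": [[0.0, 0.0, 1.1], [0.0, 0.0, 1.1], [0.0, 0.0, 1.1], [0.0, 0.0, 1.1], [0.0, 0.0, 1.1], [0.0, 0.0, 1.1], [0.0, 0.0, 1.1], [0.0, 0.0, 1.1], [0.0, 0.0, 1.1]], "twist": [-0.0, -0.0, -0.0, -0.0, -0.0, -0.0, -0.0, -0.0, -0.0]}
```

Emit:
arm_command(translation=[[0.4, 0.1, 1.0], [0.1, 0, 1.2], [0, 0, 1.3], [0, 0, 1.3], [0, 0, 1.3], [0, 0, 1.3], [0, 0, 1.3], [0, 0, 0.8], [0, 0, 0.3], [0, 0, 0]], twist=[0, 0, 0, 0, 0, 0, 0, 0, 0, 0])

```text
time_s: 87.9
tool_pos: [0.458, 0.1085, 0.0904]
tool_rot: [179.9, -0.9, 89.3]
force: [-0.3, 0.1, -0.1]
grip_width: 0.0869
```

```bash
python3 - <<'E'
from plan import *
st()
E
```

```text
t 87.9 pos [0.458  0.1085 0.0904] rot [179.9  -0.9  89.3] deck [-0.1035  0.1238] yaw-deck 82.2 F [-0.3  0.1 -0.1] w 0.0869
```

Emit:
arm_command(translation=[[0, 0, 0], [0, 0, 0], [0, 0, 0], [0, 0, 0], [0, 0, 0], [0, 0, 0]], twist=[0, 0, 0, 0, 0, 0], grip=0, force=40)

```text
time_s: 88.65
tool_pos: [0.459, 0.1088, 0.0918]
tool_rot: [179.8, -0.9, 89.3]
force: [-0.4, 0.5, -0.8]
grip_width: 0.0598
```

```bash
python3 - <<'E'
from plan import *
st()
z=telemetry.get_obs()['tool_pos'][2]
plan([(*d2w(-.101,.034),z+.004,YD+90,12)])
E
```

```text
t 88.65 pos [0.459  0.1088 0.0918] rot [179.8  -0.9  89.3] deck [-0.1025  0.1239] yaw-deck 82.2 F [-0.4  0.5 -0.8] w 0.0598
to [4.71700e-01 1.98000e-02 9.58000e-02 9.71158e+01] n 12 {"translation": [[-0.7, 0.1, -0.0], [-0.7, 0.1, -0.0], [-0.7, 0.1, -0.0], [-0.7, 0.1, -0.0], [-0.7, 0.1, -0.0], [-0.7, 0.1, -0.0], [-0.7, 0.1, -0.0], [-0.7, 0.1, -0.0], [-0.7, 0.0, -0.0], [-0.7, 0.0, -0.0], [-0.7, 0.0, -0.0], [-0.7, 0.0, -0.0]], "twist": [-0.7, -0.7, -0.7, -0.7, -0.7, -0.7, -0.7, -0.7, -0.7, -0.7, -0.7, -0.7]}
```

Emit:
arm_command(translation=[[0, 0, -0.5], [0, 0, -0.2], [-0.8, 0.1, 0], [-0.8, 0.1, 0], [-0.8, 0.1, 0], [-0.8, 0.1, 0], [-0.8, 0.1, 0], [-0.8, 0.1, 0], [-0.6, 0, 0], [0, 0, 0]], twist=[0, -1.1, -1.1, -1.1, -1.1, -1.1, -1.1, -1.1, 0, 0])

```text
time_s: 89.9
tool_pos: [0.4651, 0.0528, 0.0954]
tool_rot: [-179.9, -0.9, 97.5]
force: [0.2, 0.4, -2.0]
grip_width: 0.0598
```

```bash
python3 - <<'E'
from plan import *
st()
z=telemetry.get_obs()['tool_pos'][2]
plan([(*d2w(-.100,.034),z,YD+90,5)])
E
```

```text
t 89.9 pos [0.4651 0.0528 0.0954] rot [-179.9   -0.9   97.5] deck [-0.1034  0.0676] yaw-deck 90.4 F [ 0.2  0.4 -2. ] w 0.0598
to [4.72700e-01 1.99000e-02 9.54000e-02 9.71158e+01] n 5 {"translation": [[-0.7, 0.1, -0.0], [-0.7, 0.1, -0.0], [-0.7, 0.1, -0.0], [-0.7, 0.1, -0.0], [-0.7, 0.1, -0.0]], "twist": [0.1, 0.1, 0.1, 0.1, 0.1]}
```

Emit:
arm_command(translation=[[-0.7, 0.1, 0], [-0.7, 0.1, 0], [-0.7, 0.1, 0], [-0.7, 0.1, 0], [-0.5, 0, 0], [0, 0, 0.2], [0, 0, 0]], twist=[0.3, 0.1, 0, 0, 0, 0, 0])

```text
time_s: 90.78
tool_pos: [0.4737, 0.0188, 0.0926]
tool_rot: [-179.9, -0.9, 97.1]
force: [0.6, 0.4, -3.2]
grip_width: 0.0597
```

```bash
python3 - <<'E'
from plan import *
st()
E
```

```text
t 90.78 pos [0.4737 0.0188 0.0926] rot [-179.9   -0.9   97.1] deck [-0.0991  0.0328] yaw-deck 90.0 F [ 0.6  0.4 -3.2] w 0.0597
```

Emit:
arm_command(translation=[[-0.2, 0, 0.1], [-0.2, 0, 0.1], [-0.2, 0, 0.2], [-0.2, 0, 0.2]], twist=[0, 0, 0, 0])

```text
time_s: 91.28
tool_pos: [0.4744, 0.0168, 0.0921]
tool_rot: [-179.9, -1.4, 97.3]
force: [-6.6, 3.6, 13.2]
grip_width: 0.0596
```

```bash
python3 - <<'E'
from plan import *
st()
E
```

```text
t 91.28 pos [0.4744 0.0168 0.0921] rot [-179.9   -1.4   97.3] deck [-0.0986  0.0307] yaw-deck 90.2 F [-6.6  3.6 13.2] w 0.0596
```

Emit:
arm_command(translation=[[0, 0, 0], [-0.3, 0, 0], [-0.3, 0, 0]], twist=[0, 0, 0])

```text
time_s: 91.65
tool_pos: [0.4754, 0.0127, 0.0923]
tool_rot: [-179.9, -1.5, 97.4]
force: [-2.7, 7.5, 2.2]
grip_width: 0.0598
```

Emit:
arm_command(translation=[[0, 0, 0], [0, 0, 0], [0, 0, 0], [0, 0, 0], [0, 0, 0]], twist=[0, 0, 0, 0, 0], grip=100)

```text
time_s: 92.28
tool_pos: [0.4769, 0.0107, 0.0929]
tool_rot: [179.9, -1.4, 97.3]
force: [-0.3, -0.3, 1.3]
grip_width: 0.0868
```

Emit:
arm_command(translation=[[0, 0, -1.5], [0, 0, -1.8], [0, 0, -1.8], [0, 0, -1.8], [0, 0, -1.8], [0, 0, -1.0], [0, 0, -0.3], [0, 0, 0]], twist=[0, 0, 0, 0, 0, 0, 0, 0])

```text
time_s: 93.28
tool_pos: [0.478, 0.0078, 0.2017]
tool_rot: [179.7, -1.4, 97.3]
force: [-0.1, -0.4, 0.7]
grip_width: 0.087
```

Emit:
arm_command(translation=[[1.2, 0, 0], [1.2, 0, 0], [1.2, 0, 0], [1.2, 0, 0], [1.2, 0, 0], [1.2, 0, 0], [0.3, 0, 0], [0, 0, 0], [0, 0, 0], [0, 0, 0]], twist=[0, 0, 0, 0, 0, 0, 0, 0, 0, 0], grip=0)

```text
time_s: 94.52
tool_pos: [0.4665, 0.088, 0.2017]
tool_rot: [179.9, -1.3, 97.4]
force: [-0.2, 0.7, 0.4]
grip_width: 0.0017
```

```bash
python3 - <<'E'
from plan import *
st()
plan([(*d2w(-.1,.105),.118,YD+90,7)])
E
```

```text
t 94.53 pos [0.4665 0.088  0.2017] rot [179.9  -1.3  97.4] deck [-0.0977  0.1024] yaw-deck 90.3 F [-0.2  0.7  0.4] w 0.0017
to [4.63900e-01 9.03000e-02 1.18000e-01 9.71158e+01] n 7 {"translation": [[0.0, -0.0, 1.2], [0.0, -0.0, 1.2], [0.0, -0.0, 1.2], [0.0, -0.0, 1.2], [0.0, -0.0, 1.2], [0.0, -0.0, 1.2], [0.0, -0.0, 1.2]], "twist": [0.0, 0.0, 0.0, 0.0, 0.0, 0.0, 0.0]}
```

Emit:
arm_command(translation=[[0.2, -0.1, 1.2], [0, 0, 1.3], [0, 0, 1.3], [0, 0, 1.3], [0, 0, 1.3], [0, 0, 0.9], [0, 0, 0.2], [0, 0, 0]], twist=[0, 0, 0, 0, 0, 0, 0, 0])

```text
time_s: 95.52
tool_pos: [0.4642, 0.0911, 0.12]
tool_rot: [-180.0, -1.3, 97.3]
force: [-0.0, 0.2, 0.0]
grip_width: 0.0006
```

```bash
python3 - <<'E'
from plan import *
st()
E
```

```text
t 95.53 pos [0.4642 0.0911 0.12  ] rot [-180.    -1.3   97.3] deck [-0.0996  0.1057] yaw-deck 90.2 F [-0.   0.2  0. ] w 0.0006
```

Emit:
arm_command(translation=[[-0.8, 0, 0], [-0.8, 0, 0], [-0.8, 0, 0], [-0.8, 0, 0], [-0.8, 0, 0], [-0.8, 0, 0], [-0.8, 0, 0], [-0.8, 0, 0], [-0.8, 0, 0], [-0.8, 0, 0]], twist=[0, 0, 0, 0, 0, 0, 0, 0, 0, 0])

```text
time_s: 96.78
tool_pos: [0.4765, 0.0066, 0.1199]
tool_rot: [179.8, -1.4, 97.3]
force: [0.2, 0.1, -0.2]
grip_width: 0.0002
```

Emit:
arm_command(translation=[[-0.8, 0, 0], [-0.6, 0, 0], [0, 0, 0], [0, 0, 0]], twist=[0, 0, 0, 0])

```text
time_s: 97.28
tool_pos: [0.478, -0.0095, 0.119]
tool_rot: [179.9, -1.3, 97.2]
force: [0.2, -0.0, 0.7]
grip_width: 0.0006
```

Emit:
arm_command(translation=[[0, 0, -1.5], [0, 0, -1.8], [0, 0, -1.8], [0, 0, -1.8], [0, 0, -1.8], [0, 0, -1.3], [0, 0, 0]], twist=[0, 0, 0, 0, 0, 0, 0])

```text
time_s: 98.15
tool_pos: [0.4791, -0.01, 0.2283]
tool_rot: [179.5, -1.3, 97.5]
force: [-0.2, 1.6, -0.0]
grip_width: 0.0004
```

Emit:
arm_command(translation=[[2, -1, 0], [2.5, -0.5, 0], [2.5, 0, 0], [2.5, 0, 0], [2.5, 0, 0], [2.5, 0, 0], [2.5, 0, 0], [2.5, 0, 0], [2, 0, 0], [0, 0, 0]], twist=[0, 0, 0, 0, 0, 0, 0, 0, 0, 0])

```text
time_s: 99.4
tool_pos: [0.431, 0.2067, 0.2268]
tool_rot: [-179.8, -1.2, 97.4]
force: [0.2, -0.1, 0.2]
grip_width: 0.0006
```

```bash
python3 - <<'E'
from plan import *
st()
a=snap('top','t7');c=snap('scene','s7')
a=cv2.resize(a[130:240,150:360],(798,418),interpolation=cv2.INTER_CUBIC);cv2.imwrite('pics/t7b.png',cv2.convertScaleAbs(a,alpha=1.5))
cv2.imwrite('pics/s7b.png',cv2.convertScaleAbs(cv2.resize(c[110:320,130:350],(616,588),interpolation=cv2.INTER_CUBIC),alpha=1.5))
E
```

```text
t 99.4 pos [0.431  0.2067 0.2268] rot [-179.8   -1.2   97.4] deck [-0.1182  0.2246] yaw-deck 90.3 F [ 0.2 -0.1  0.2] w 0.0006
```

View pics/t7b.png

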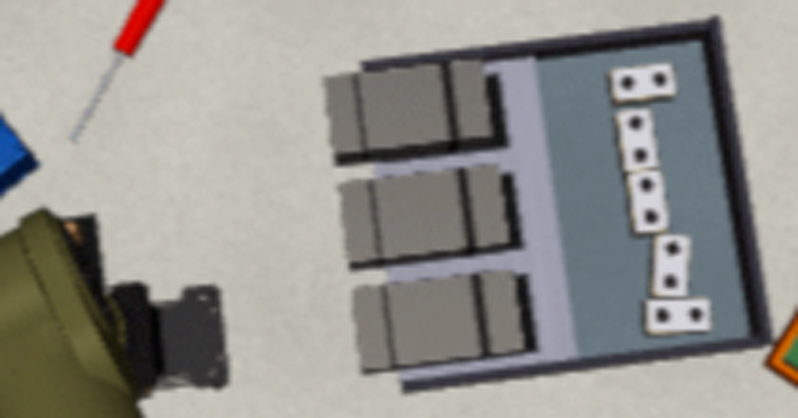

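View pics/s7b.png

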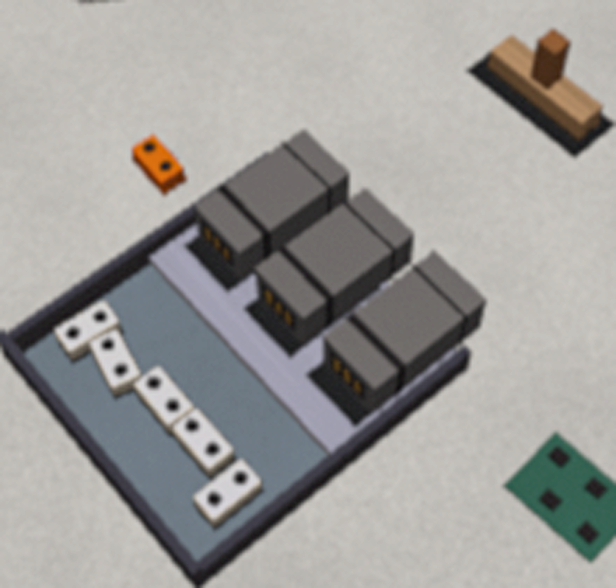

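```bash
python3 - <<'E'
from plan import *
for n,L in dict(p1=[(325,75),(335,152),(493,146),(486,60)],p2=[(338,180),(350,264),(510,247),(500,167)],p3=[(353,287),(363,371),(525,352),(514,270)]).items():
    print(n,[tuple(np.round(np.array(w2d(*px2w('t7',150+(u+.5)/3.8-.5,130+(v+.5)/3.8-.5,.075)[:2]))*1e3)) for u,v in L])
E
```

```text
p1 [(np.float64(139.0), np.float64(36.0)), (np.float64(65.0), np.float64(35.0)), (np.float64(53.0), np.float64(-112.0)), (np.float64(136.0), np.float64(-116.0))]
p2 [(np.float64(38.0), np.float64(35.0)), (np.float64(-41.0), np.float64(33.0)), (np.float64(-43.0), np.float64(-115.0)), (np.float64(33.0), np.float64(-116.0))]
p3 [(np.float64(-63.0), np.float64(33.0)), (np.float64(-140.0), np.float64(32.0)), (np.float64(-140.0), np.float64(-116.0)), (np.float64(-65.0), np.float64(-116.0))]
```

All three packs overhang by about 32-36 mm, centred on their strips, and the robot is clear of everything. Handing in.

```bash
python3 -c "
from h import *
print(telemetry.get_obs()['force'], env.sign_off())"
```

```text
the job is handed in; nothing more can be done
[-0.06493464 -0.24187658  0.00620222] None
```

The job is done and handed in at about 99 s of the 210 s allowed.

- **Landing feet:** I swept all five into the tray in three passes with the sweeper, without touching them with the fingers. The last pictures show five in the tray and none on the deck.
- **Sweeper:** It is back on its mat, standing upright. After I let go it measured about 3 mm off the mat's centre, inside the mat.
- **Packs:** I carried all three to the front edge, butted them against it and tipped them over one by one. In the last pictures they lie flat on their strips with terminals towards the tray, sticking out about 32–36 mm (limit 50 mm).
- **Left alone:** I did not go near the meter, screwdriver, bin or orange look-alike. The last pictures show the look-alike where it was. The meter, screwdriver and bin are only partly in view.

**What went wrong:** The tool drifted out of plumb, up to about 7.5°, because the moves cannot correct tilt.
- The sweeper was set down about 4° tilted, with a brief 22 N press on the mat, and settled flat once released.
- I brought the tilt back to about 1° before handling the packs.

**Disagreement:** In the last measurement, one terminal-end corner of pack 1 read about 12 mm off square. I took that as a misread pixel in the shadow, because its other corners and the scene view show it square. I did not recheck it.

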